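# Pack the nut pots into the touch-latch carrier

## Robot

A 6-joint arm with a two-finger parallel gripper is mounted at the origin on the work surface; the furniture and walls round the work are solid. World frame = base frame: x ahead of the robot, y to its left, z up, the work surface at z = 0. Lengths are in m, angles in rad, forces in N, time in s.
With the tool pointing down it reaches from about 0.35 to 0.975 m from the base axis. Payload 4.9 kg.
Tool frame: the origin (TCP) lies midway between the tips of the shut fingers; the grasp point (between the pads) lies 19 mm behind it; y points along the fingers, z is the direction in which the jaws open and shut, and the axes are right-handed (so a half turn about y gives the same grasp; the last joint's range is limited). The gripper opens to 85 mm and grips with 20 to 120 N. Pads are 22 mm wide; open, the fingers measure 114 mm over their backs; the gripper's body (76 mm by 85 mm) begins 54 mm behind the grasp point. The pads swing forward as they close: fully open they stand 13 mm farther back than shut.
Start: joints at [-1.458, 0.053, 1.613, -0, 1.476, -0.119], TCP at [0.144, -0.608, 0.231] pointing down, gripper open.
Joint ranges: [-3.01, 3.01], [-1.01, 2.22], [0.06, 2.58], [-1.02, 4.17], [0.09, 2.62], [-3.14, 3.14]. Speed limits (rad/s): [2.57, 2.57, 3.14, 3.14, 3.14, 3.14].

## Interface

Orientations are given as a unit quaternion [w, x, y, z].
In Python, from plant import * gives the robot as it stands.
- The arm moves only by the shell command python3 -m crank 'ROWS'. ROWS is JSON, a list that holds one entry, the list of rows, each a list of 5 numbers: the gripper command: -1 is shut, 1 is fully open, values between are in proportion, then the shift along the tool's x, y, z in cm, then the turn about the tool's y in degrees. In form: [[[jaw, dx, dy, dz, twist], ...]]. A call has 1 to 8 rows; each row shifts and turns the commanded pose from where the row before left it, along the tool's axes as they then stand; what a row does not reach is not made up. A row lasts 1/8 s, in which the tool goes at most 62.5 mm and 10.7 degrees, less where a joint would pass 70% of its speed; a pose out of reach is approached as far as the arm can. A call with a gripper value outside its range is refused whole. The fingers move at their own pace and stop on an object; the grip force is fixed at half the most. Time passes only in rows, so rows that do not move let the fingers close. It gives the time, the measured TCP pose, the force and the opening at its end, in the units of the state.
- state(): the state, without advancing time (a new reading comes with each control period).
- grab_frame(name): name is "scene" or "top" or "wrist"; returns a dict with "frame" (384x512x3 uint8, red, green, blue), "fx", "fy", "cx", "cy" (pixels), "pose" (4x4, takes a point from camera to world coordinates). Camera axes: x right, y up, looking along -z (the intrinsics and any distortion apply to the point x, -y, -z); pixel columns grow to the right and rows downward; lengths in m; the calibration is good to about 2 mm. A picture is of the moment at which its call begins. There is no depth.
- job_done(): hands the job in, once; it reports no verdict.
The state is a dict: "time": time; "joint_pos": joint angles; "joint_vel": joint speeds; "joint_efforts": joint torques, N m; "tool_pos": TCP position; "tool_rot": TCP orientation; "contact_force": force on the tool from outside, world axes, zero at the start; "ft_torque": the same for the moment, N m; "gripper_width": opening from 0.0 (shut) to 1.0 (fully open).
Only numpy, scipy, OpenCV 4.12 (cv2) and the standard library are available. Lean on these libraries where they do the work, as an engineer would, in place of code of your own. Each camera call takes 0.05 s, during which the arm holds its last target.

## Task

Pack every steel pot of chopped nuts into the grey carrier: press the green spot on its lid until the touch latch clicks and keep your hand on the lid as it springs up, so that it does not fly open, then stand all the nut pots upright inside. Close the lid until it latches and stays shut by itself, and last push the sprung orange lever on the front all the way down until it catches. Leave the pot of green herbs and the label roll where they are.

Things in the scene. Friction and masses are not known exactly. Their poses are not given: they have to be found in the camera images.
- pot_carrier: Grey plastic tub, fixed to the table, 175 (x) by 225 (y) by 60 mm high. Origin at the centre of its underside; z up, -x to its front (towards the robot), y to the left seen from the robot. Side walls 60 mm high, front wall 42, back wall 48, all 5 mm thick. A black pivot block and detent post, up to 42 mm high, stand 25 mm out from the front face.
- carrier_floor (a point): Centre of the carrier's inner floor, 6 mm above its underside; axes as the carrier's. The inside is 165 (x) by 215 (y) mm. A black latch housing 22 mm wide stands 8 mm into it at the middle of the front wall. Four nut pots fit, for example at x = -47 and +22 mm by y = +47 and -47 mm.
- lid (a joint): Hinge angle in rad of the white lid: 0 = shut and latched, 1.66 = fully open, leaning slightly back, held there by its spring. Pressed to about -0.044 (stop at -0.058) the touch latch clicks free; let go, the spring throws the lid up at 5 rad/s unless held back. Opened past 1.0 the latch is set again: pushed down to between -0.005 and -0.03 the lid snaps in; beyond -0.04 it frees again.
- lid_pad (a point): Green disc, 26 mm, on the lid's upper face at the middle of its front edge, the spot to press; moves with the lid. It lies 153 mm in front of the hinge line and 4.8 mm above the lid's mid-plane, 61 mm above the table when shut. Pressing takes 5 N at first and 7 N at the click, 7 mm down. The lid's spring pushes it up with 5 N when nearly shut, less and less further up.
- lid_hinge (a point): Middle of the lid's hinge line, which runs along the carrier's y at its back edge: x = +84.5, y = 0, z = +56 mm in the carrier's frame. The lid is a panel 170 (x) by 213 (y) by 8 mm whose mid-plane passes through the hinge line; it swings up and away from the robot.
- lever (a joint): Angle in rad of the sprung lever on the carrier's front: 0 = sprung up (29 degrees above level), 0.5 = down and level. It pivots on the carrier's x direction at x = -110, y = +85, z = +34 mm in the carrier's frame and reaches towards -y. It takes 4 N at the paddle at first, 7 N near the bottom. At 0.47 a catch snaps in and holds it there (stop at 0.5); let go before that, it springs back to 0.
- lever_paddle (a point): Middle of the top of the lever's orange paddle (22 mm along x, 34 mm along the lever), 125 mm from the pivot. 99 mm above the table with the lever up; with it down, 39 mm above the table at x = -114, y = -40 mm in the carrier's frame.
- nut_pot_1: Small round open steel pot filled with pale chopped nuts: 64 mm across the rim, 48 mm across the foot, 33 mm high, about 0.12 kg. Origin at the centre of its underside, z up. Grip it across the rim from above. Three or four of the nut pots are there.
- nut_pot_2: Small round open steel pot filled with pale chopped nuts: 64 mm across the rim, 48 mm across the foot, 33 mm high, about 0.12 kg. Origin at the centre of its underside, z up. Grip it across the rim from above. Three or four of the nut pots are there.
- nut_pot_3: Small round open steel pot filled with pale chopped nuts: 64 mm across the rim, 48 mm across the foot, 33 mm high, about 0.12 kg. Origin at the centre of its underside, z up. Grip it across the rim from above. Three or four of the nut pots are there.
- nut_pot_4: Small round open steel pot filled with pale chopped nuts: 64 mm across the rim, 48 mm across the foot, 33 mm high, about 0.12 kg. Origin at the centre of its underside, z up. Grip it across the rim from above. Three or four of the nut pots are there.
- herb_pot: Round steel pot filled with chopped green herbs, 70 mm across, 36 mm high; stands behind the wooden cabinet, often beside a nut pot, and stays where it is. Origin at the centre of its underside.
- label_roll: Roll of labels, 68 mm across, 35 mm high, lying flat; stays where it is. Origin at the centre of its underside.
- label_cabinet: Wooden drawer cabinet, does not move, 168 mm high; seen from above it covers x from 0.28 to 0.55 m and y from 0.045 to 0.265 m.
Not all that is in view belongs to the job. What is shaped like the nut_pot_3 but turquoise is not meant.

How it is judged:
By the outcome, as a careful person would: the job done as asked, in the order asked, and still so for the second after the job is handed in, with the robot touching nothing.
Of nut_pot_1, nut_pot_2, nut_pot_3, nut_pot_4 only 3 to 4 are there at a start; the rules pass over those that are not, and their reading is None.
At some moment in a run one of nut_pot_1, nut_pot_2, nut_pot_3 may be knocked a few centimetres aside while the robot is not near it.
It also fails if it takes over 210 s, if anything falls off the work surface, if the arm or the gripper's body presses on something with over 40 N, if the wrist force passes 120 N, or if a joint passes its speed limit or range.

## Working session

There is one attempt and no reset: what is moved stays moved. The work goes in short steps, Python scripts to look and compute and a shell command to move; the robot and the scene stay as the last step left them, time stands still between calls to the robot, and variables do not carry over. Pictures are saved under pics/ and viewed, and the job is handed in when it is done.

```bash
ls; mkdir -p pics; cat > h.py <<'E'
from plant import *
import numpy as np, cv2
def snap(cam,name,crop=None,scale=1):
    f=grab_frame(cam); im=f["frame"][:,:,::-1].copy()
    np.savez('pics/'+name+'.npz',**{k:v for k,v in f.items()})
    if crop: 
        a,b,c,d=crop; im=im[b:d,a:c]
    if scale!=1: im=cv2.resize(im,None,fx=scale,fy=scale,interpolation=cv2.INTER_CUBIC)
    cv2.imwrite('pics/'+name+'.png',im); return f
def crop(name,new,a,b,c,d,scale):
    im=np.load('pics/'+name+'.npz')['frame'][b:d,a:c,::-1]
    cv2.imwrite('pics/'+new+'.png',cv2.resize(im,None,fx=scale,fy=scale,interpolation=cv2.INTER_CUBIC))
def ray(f,u,v):
    d=np.array([(u-f['cx'])/f['fx'],-(v-f['cy'])/f['fy'],-1.]); P=np.array(f['pose']); return P[:3,3],P[:3,:3]@d
def at(f,u,v,z):
    o,d=ray(f,u,v); return (o+d*(z-o[2])/d[2]).round(4)
def proj(f,p):
    P=np.array(f['pose']); q=P[:3,:3].T@(np.array(p)-P[:3,3]); return (f['cx']-f['fx']*q[0]/q[2], f['cy']+f['fy']*q[1]/q[2])
def L(n): return dict(np.load('pics/'+n+'.npz'))
def tool():
    from scipy.spatial.transform import Rotation as R
    s=state(); q=s['tool_rot']; return np.array(s['tool_pos']),R.from_quat([q[1],q[2],q[3],q[0]]).as_matrix()
def d(p):
    t,R=tool(); return (R.T@(np.array(p)-t)*100).round(2)
def st():
    s=state(); t,R=tool()
    print('t',round(s['time'],2),'tcp',t.round(4),'F',np.array(s['contact_force']).round(1),'w',round(s['gripper_width'],3)); print(R.round(3))
E
python3 - <<'E'
from h import *
s=state(); print(s); st()
for c in ['scene','top','wrist']:
    f=snap(c,c+'0'); print(c,{k:(v if np.isscalar(v) else np.array(v).round(3).tolist()) for k,v in f.items() if k!='frame'})
E
```

```text
pics
{'time': 0.0, 'joint_pos': array([-1.45800808e+00,  5.33814292e-02,  1.61433903e+00,  5.33435973e-05,
        1.47601650e+00, -1.18979298e-01]), 'joint_vel': array([ 9.15644101e-05, -1.40326339e-04, -1.13905742e-03, -1.23398759e-03,
        3.39475959e-04,  7.52382455e-04]), 'joint_efforts': array([-3.02397702e-04, -3.93683589e+01, -3.70174277e+01, -1.34553461e-04,
        7.19213524e-03,  1.00523238e-05]), 'tool_pos': array([ 0.14351574, -0.60763627,  0.23002091]), 'tool_rot': array([ 0.0817782 , -0.08173596,  0.70312208, -0.70160595]), 'contact_force': array([-0.21026727,  0.73442394, -0.31806004]), 'ft_torque': array([-0.02150802, -0.0089556 , -0.02452021]), 'gripper_width': 0.9995622525807412}
t 0.0 tcp [ 0.1435 -0.6076  0.23  ] F [-0.2  0.7 -0.3] w 1.0
[[-0.973 -0.     0.23 ]
 [-0.23   0.002 -0.973]
 [-0.    -1.    -0.002]]
scene {'fx': 354.79440840360326, 'fy': 354.79440840360326, 'cx': 253.6914542717121, 'cy': 189.542974069783, 'pose': [[-0.788, 0.495, -0.365, 0.168], [-0.615, -0.651, 0.445, 0.53], [-0.017, 0.575, 0.818, 0.87], [0.0, 0.0, 0.0, 1.0]]}
top {'fx': 483.976342838452, 'fy': 483.976342838452, 'cx': 260.79510274601097, 'cy': 190.7853749423521, 'pose': [[0.019, 0.988, -0.155, 0.324], [-1.0, 0.018, -0.009, 0.093], [-0.007, 0.156, 0.988, 1.301], [0.0, 0.0, 0.0, 1.0]]}
wrist {'fx': 286.62588923067614, 'fy': 286.62588923067614, 'cx': 256.3038972583257, 'cy': 189.57745261258256, 'pose': [[0.229, 0.928, 0.293, 0.219], [-0.973, 0.219, 0.068, -0.59], [-0.001, -0.301, 0.954, 0.372], [0.0, 0.0, 0.0, 1.0]]}
```

View pics/scene0.png

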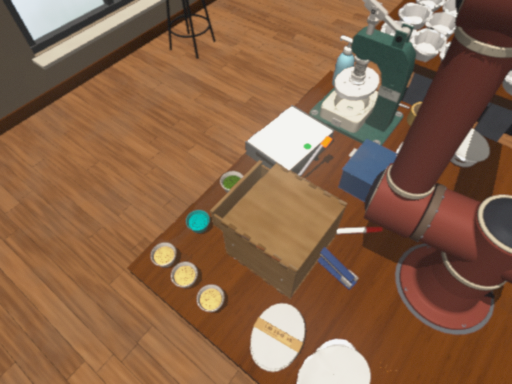

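View pics/top0.png

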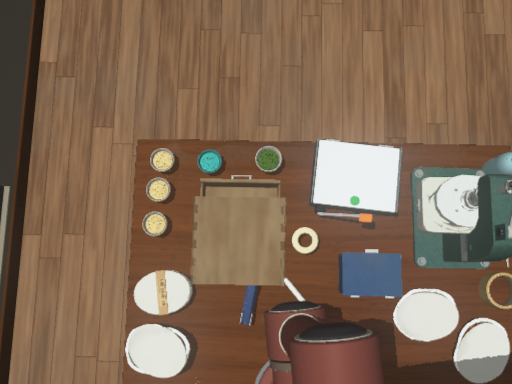

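View pics/wrist0.png

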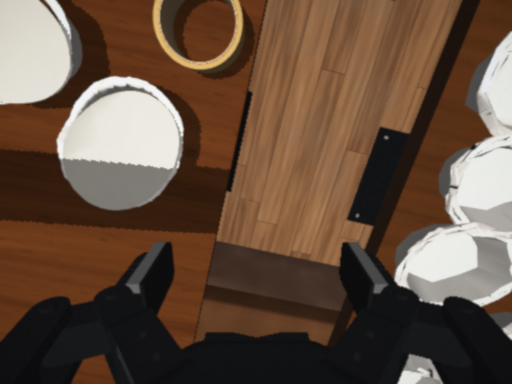

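The top view shows nut pots at about (163,160), (159,189) and (155,224), a turquoise decoy at (210,161), herbs at (268,159), the carrier at (357,177), and the label roll at (305,240). Next I'll enlarge the views and check for a hidden fourth pot.

```bash
python3 - <<'E'
from h import *
crop('top0','topA',130,130,300,300,4)
crop('top0','topB',290,120,420,240,5)
crop('scene0','sceneA',130,90,350,320,3)
E
```

```text
(no output)
```

View pics/topA.png

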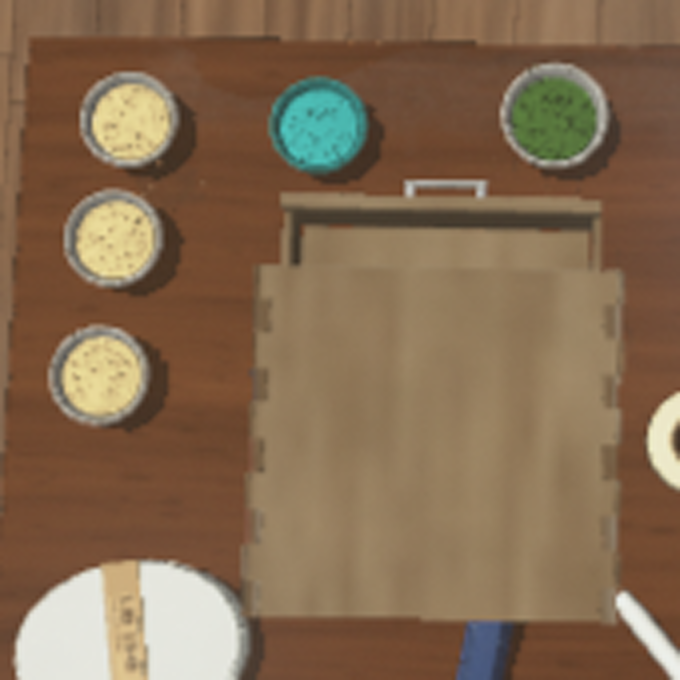

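View pics/topB.png

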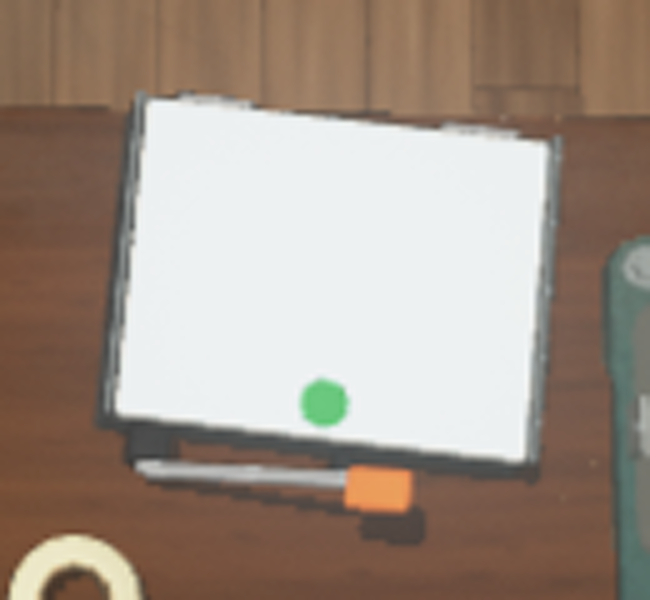

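View pics/sceneA.png

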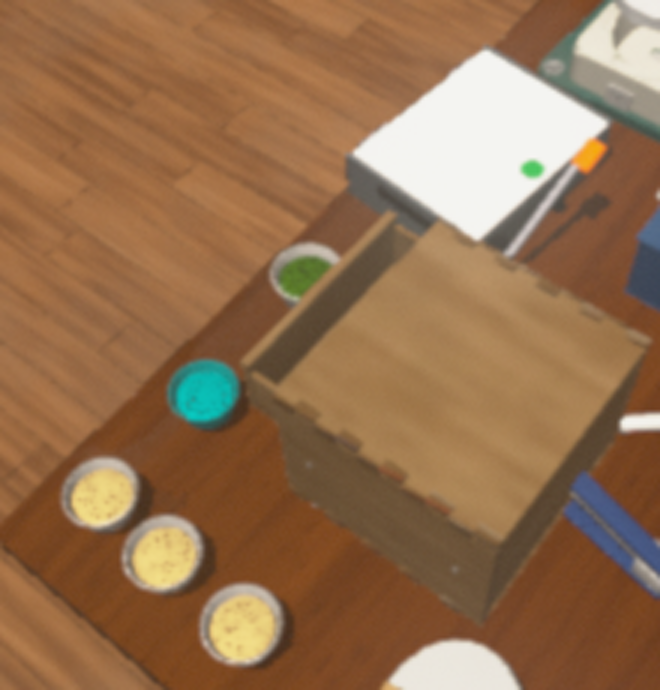

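```bash
python3 - <<'E'
from h import *
f=L('top0')
a=lambda x,y:(130+x/4,130+y/4); b=lambda x,y:(290+x/5,120+y/5)
for n,p in dict(p1=(130,119),p2=(114,238),p3=(100,375),turq=(319,125),herb=(554,116)).items(): print(n,at(f,*a(*p),.033))
print('roll',at(f,305,240,.035))
for n,p in dict(cTL=(283,197),cTR=(602,203),TL=(260,266),TR=(622,270),BL=(243,612),BR=(616,620)).items(): print(n,at(f,*a(*p),.168))
for n,p in dict(TL=(143,97),TR=(553,141),BL=(115,415),BR=(527,463)).items(): print('lid',n,at(f,*b(*p),.060))
print('pad',at(f,*b(324,403),.061)); print('paddle',at(f,*b(378,490),.099))
s=L('scene0'); c=lambda x,y:(130+x/3,90+y/3)
for n,p in dict(p1=(102,494),p2=(163,553),p3=(242,624),turq=(204,393),herb=(306,275)).items(): print('scene',n,at(s,*c(*p),.033))
print('pad',at(s,*c(532,169),.061),'paddle',at(s,*c(590,157),.099))
for n,p in dict(TL=(392,217),TRf=(249,372)).items(): print(n,at(s,*c(*p),.168),at(s,*c(*p),.15))
E
```

```text
p1 [0.6031 0.3703 0.033 ]
p2 [0.5221 0.3768 0.033 ]
p3 [0.4309 0.3812 0.033 ]
turq [0.6013 0.2433 0.033 ]
herb [0.6103 0.0859 0.033 ]
roll [ 0.3957 -0.0128  0.035 ]
cTL [0.5276 0.2471 0.168 ]
cTR [0.5275 0.0572 0.168 ]
TL [0.4859 0.2591 0.168 ]
TR [0.4874 0.0449 0.168 ]
BL [0.2845 0.2608 0.168 ]
BR [0.2842 0.046  0.168 ]
lid TL [ 0.6595 -0.0452  0.06  ]
lid TR [ 0.6395 -0.2605  0.06  ]
lid BL [ 0.49   -0.0309  0.06  ]
lid BR [ 0.469  -0.2428  0.06  ]
pad [ 0.4981 -0.1386  0.061 ]
paddle [ 0.4495 -0.1579  0.099 ]
scene p1 [0.5993 0.3759 0.033 ]
scene p2 [0.5206 0.382  0.033 ]
scene p3 [0.4292 0.3861 0.033 ]
scene turq [0.598  0.2498 0.033 ]
scene herb [0.6098 0.0917 0.033 ]
pad [ 0.4982 -0.1345  0.061 ] paddle [ 0.4464 -0.1503  0.099 ]
TL [0.5196 0.071  0.168 ] [0.5286 0.0593 0.15  ]
TRf [0.5138 0.2603 0.168 ] [0.5227 0.2534 0.15  ]
```

```bash
python3 - <<'E'
from h import *
f=L('top0')
for p in [(413,170),(413,268),(430,210),(480,175),(340,297),(402,297)]: print(p,at(f,*p,0),at(f,*p,.1))
print(d([.28,-.28,.38]), d([.60,.12,.38]))
E
```

```text
(413, 170) [ 0.5941 -0.3099  0.    ] [ 0.5733 -0.2789  0.1   ]
(413, 268) [ 0.3292 -0.3021  0.    ] [ 0.3288 -0.2717  0.1   ]
(430, 210) [ 0.4848 -0.3524  0.    ] [ 0.4724 -0.3182  0.1   ]
(480, 175) [ 0.5834 -0.4918  0.    ] [ 0.5635 -0.4469  0.1   ]
(340, 297) [ 0.2502 -0.1084  0.    ] [ 0.2558 -0.093   0.1   ]
(402, 297) [ 0.2534 -0.271   0.    ] [ 0.2588 -0.2431  0.1   ]
[-20.82 -14.92 -28.79] [-61.15 -14.86 -60.37]
```

```bash
python3 -m crank '[[[-1,0,-5,0,0],[-1,0,-5,0,0],[-1,-1.4,-2.5,-2.3,0],[-1,-2.1,-1,-5.8,0],[-1,-2.1,-1,-5.8,0],[-1,-2.1,-0.5,-5.8,0],[-1,-2.1,0,-5.8,0],[-1,-2.1,0,-4.5,0]]]'
```

```text
time: 1.15
tool_pos: [0.1904, -0.2869, 0.3812]
tool_rot: [-0.082, 0.081, -0.702, 0.703]
contact_force: [0.1, -0.1, -0.1]
gripper_width: -0.001
```

```bash
python3 - <<'E'
from h import *
st(); print(d([.60,.14,.38]))
E
```

```text
t 1.15 tcp [ 0.1904 -0.2869  0.3812] F [ 0.1 -0.1 -0.1] w -0.001
[[-0.973  0.001  0.229]
 [-0.229 -0.001 -0.973]
 [-0.    -1.     0.001]]
[-49.66   0.11 -32.16]
```

```bash
python3 -m crank '[[[-1,-4.9,0,-3.2,0],[-1,-4.9,0,-3.2,0],[-1,-4.9,0,-3.2,0],[-1,-4.9,0,-3.2,0],[-1,-4.9,0,-3.2,0],[-1,-4.9,0,-3.2,0],[-1,-4.9,0,-3.2,0],[-1,-4.9,0,-3.2,0]]]'; python3 -m crank '[[[-1,-4.9,0,-3.2,0],[-1,-4.9,0,-3.2,0],[-1,0,0,0,0]]]';  python3 - <<'E'
from h import *
st(); snap('wrist','w1',None,1.5)
E
```

```text
time: 2.15
tool_pos: [0.5142, 0.0521, 0.3811]
tool_rot: [-0.082, 0.082, -0.702, 0.702]
contact_force: [0.9, -1.9, -0.2]
gripper_width: -0.003
time: 2.52
tool_pos: [0.595, 0.1376, 0.3779]
tool_rot: [0.081, -0.085, 0.702, -0.702]
contact_force: [-0.0, -1.1, -0.0]
gripper_width: -0.0
t 2.52 tcp [0.595  0.1376 0.3779] F [-0.  -1.1 -0. ] w -0.0
[[-0.972 -0.005  0.233]
 [-0.233 -0.    -0.972]
 [ 0.005 -1.    -0.001]]
```

View pics/w1.png

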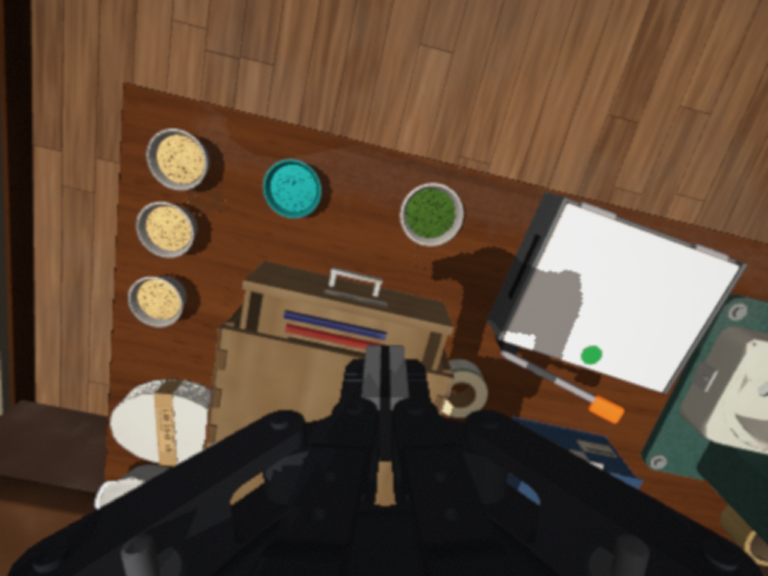

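```bash
python3 - <<'E'
from h import *
f=L('w1'); print(f['pose'].round(3))
c=lambda x,y:(x/1.5,y/1.5)
for p in [(265,262),(355,283),(452,305)]: print(at(f,*c(*p),0),at(f,*c(*p),.1))
for n,p in dict(p1=(180,155),p2=(168,226),p3=(158,297),t=(293,185),h=(432,212)).items(): print(n,at(f,*c(*p),.033))
print('pad',at(f,*c(592,355),.061),'paddle',at(f,*c(606,408),.099))
for p in [(566,199),(742,263),(667,390),(500,332)]: print(at(f,*c(*p),.06))
crop('w1','w1a',130,150,320,260,4)
E
```

```text
[[ 0.233  0.926  0.298  0.671]
 [-0.973  0.222  0.071  0.156]
 [-0.001 -0.306  0.952  0.519]
 [ 0.     0.     0.     1.   ]]
[0.5022 0.2693 0.    ] [0.5346 0.2475 0.1   ]
[0.5014 0.1542 0.    ] [0.534  0.1545 0.1   ]
[0.5015 0.0263 0.    ] [0.5341 0.0513 0.1   ]
p1 [0.6103 0.3697 0.033 ]
p2 [0.5292 0.3759 0.033 ]
p3 [0.4399 0.3804 0.033 ]
t [0.6074 0.2452 0.033 ]
h [0.6145 0.0877 0.033 ]
pad [ 0.4993 -0.1369  0.061 ] paddle [ 0.4549 -0.153   0.099 ]
[ 0.6637 -0.0422  0.06  ]
[ 0.6432 -0.2562  0.06  ]
[ 0.4759 -0.2441  0.06  ]
[ 0.5018 -0.0223  0.06  ]
```

View pics/w1a.png

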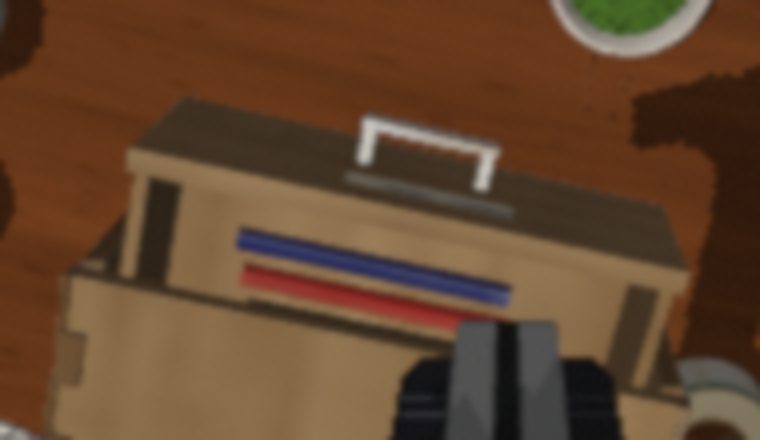

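The wrist view shows pens in the drawer and bare table visible beneath it, so there are three nut pots: wrist (120,103), (112,151), (105,198). Next I flip the tool so the camera faces the robot, then go to the pad.

```bash
python3 -m crank '[[[-1,0,0,0,-10.7],[-1,0,0,0,-10.7],[-1,0,0,0,-10.7],[-1,0,0,0,-10.7],[-1,0,0,0,-10.7],[-1,0,0,0,-10.7],[-1,0,0,0,-10.7],[-1,0,0,0,-10.7]]]'; python3 -m crank '[[[-1,0,0,0,-10.7],[-1,0,0,0,-10.7],[-1,0,0,0,-10.7],[-1,0,0,0,-10.7],[-1,0,0,0,-10.7],[-1,0,0,0,-10.7],[-1,0,0,0,-10.7],[-1,0,0,0,0]]]';  python3 - <<'E'
from h import *
st(); print(d([.4985,-.137,.30]))
E
```

```text
time: 3.58
tool_pos: [0.5931, 0.1339, 0.3821]
tool_rot: [0.538, -0.538, 0.458, -0.459]
contact_force: [0.6, 0.2, 0.2]
gripper_width: 0.001
time: 4.58
tool_pos: [0.5933, 0.1341, 0.382]
tool_rot: [-0.706, 0.706, -0.039, 0.04]
contact_force: [0.0, -0.6, 0.2]
gripper_width: -0.0
t 4.58 tcp [0.5933 0.1341 0.382 ] F [ 0.  -0.6  0.2] w -0.0
[[ 0.994  0.001  0.112]
 [-0.112 -0.     0.994]
 [ 0.001 -1.     0.   ]]
[ -6.39   8.2  -28.  ]
```

```bash
python3 -m crank '[[[-1,-1.3,0,-5.6,-1],[-1,-1.3,2,-5.6,0],[-1,-1.3,2,-5.6,0],[-1,-1.3,2,-5.6,0],[-1,-1.2,2.2,-5.6,0],[-1,0,5,0,0],[-1,0,5,0,0],[-1,0,0,0,0]]]';  python3 - <<'E'
from h import *
st(); print(d([.4985,-.137,.061])); snap('wrist','w2',None,1.5)
snap('scene','s2',(220,70,360,210),5)
E
```

```text
time: 5.58
tool_pos: [0.5004, -0.1369, 0.1948]
tool_rot: [0.707, -0.705, 0.036, -0.03]
contact_force: [-0.1, 0.6, 0.1]
gripper_width: 0.001
t 5.58 tcp [ 0.5004 -0.1369  0.1948] F [-0.1  0.6  0.1] w 0.001
[[ 0.995 -0.008  0.095]
 [-0.094  0.004  0.996]
 [-0.009 -1.     0.003]]
[-0.07 13.38 -0.06]
```

View pics/w2.png

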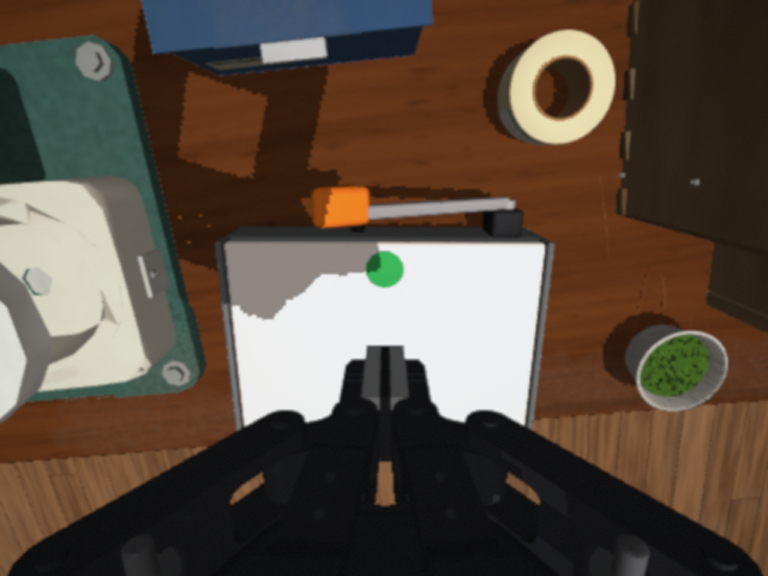

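View pics/s2.png

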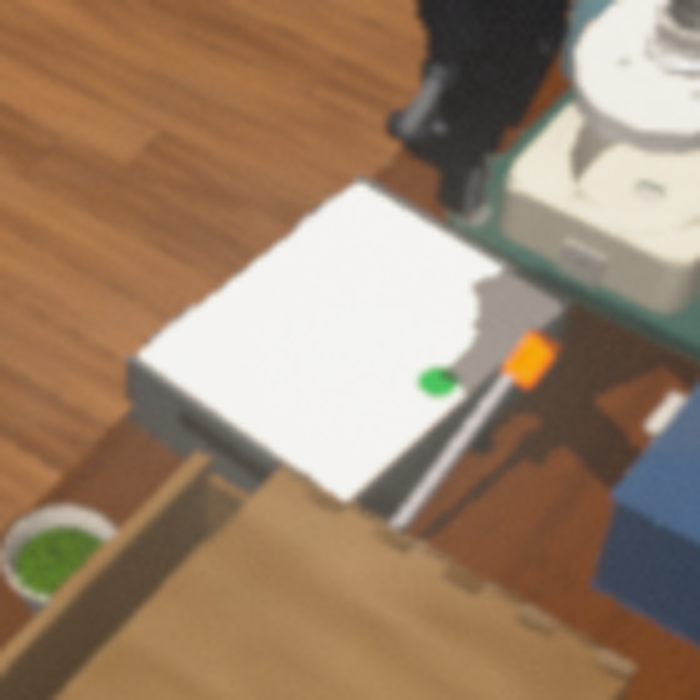

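```bash
python3 - <<'E'
from h import *
f=L('w2'); c=lambda x,y:(x/1.5,y/1.5); print(f['pose'].round(3))
print('pad',at(f,*c(385,268),.061),'paddle',at(f,*c(341,206),.099))
for p in [(222,242),(551,243)]: print(at(f,*c(*p),.06))
t,R=tool(); print(proj(f,t)*np.array(1), [x*1.5 for x in proj(f,t)])
s=L('s2'); print('pad',at(s,220+437/5,70+382/5,.061)); print(proj(s,t), 'seen',220+470/5,70+210/5)
E
```

```text
[[ 0.095 -0.951 -0.294  0.424]
 [ 0.995  0.092  0.025 -0.13 ]
 [ 0.003 -0.295  0.955  0.337]
 [ 0.     0.     0.     1.   ]]
pad [ 0.498  -0.1356  0.061 ] paddle [ 0.4505 -0.1555  0.099 ]
[ 0.4706 -0.2401  0.06  ]
[ 0.4918 -0.0256  0.06  ]
[254.40642532 257.04863848] [np.float64(381.6096379743374), np.float64(385.5729577146229)]
pad [ 0.4979 -0.1344  0.061 ]
(np.float64(311.69598395033165), np.float64(110.00767535567331)) seen 314.0 112.0
```

```bash
python3 -m crank '[[[-1,0,4,0,0],[-1,0,4,0,0],[-1,0,3.5,0,0],[-1,0,0,0,0]]]';  python3 - <<'E'
from h import *
st(); print(d([.498,-.1355,.061]))
E
```

```text
time: 6.18
tool_pos: [0.5036, -0.1374, 0.0845]
tool_rot: [0.707, -0.706, 0.033, -0.032]
contact_force: [-0.2, 1.0, 0.8]
gripper_width: 0.003
t 6.17 tcp [ 0.5036 -0.1374  0.0845] F [-0.2  1.   0.8] w 0.003
[[ 0.996 -0.001  0.091]
 [-0.091  0.001  0.996]
 [-0.001 -1.     0.   ]]
[-0.57  2.35  0.14]
```

```bash
python3 -m crank '[[[-1,-0.5,1.0,0.1,0],[-1,0,1.0,0,0],[-1,0,0.4,0,0],[-1,0,0,0,0]]]';  python3 - <<'E'
from h import *
st(); print(d([.498,-.1355,.061]))
snap('scene','s3',(220,70,360,210),5)
E
```

```text
time: 6.68
tool_pos: [0.4991, -0.1363, 0.0606]
tool_rot: [-0.706, 0.706, -0.032, 0.032]
contact_force: [-0.4, -0.6, 0.1]
gripper_width: 0.003
t 6.67 tcp [ 0.4991 -0.1363  0.0606] F [-0.4 -0.6  0.1] w 0.003
[[ 0.996  0.     0.091]
 [-0.091 -0.     0.996]
 [ 0.    -1.    -0.   ]]
[-0.11 -0.04  0.07]
```

View pics/s3.png

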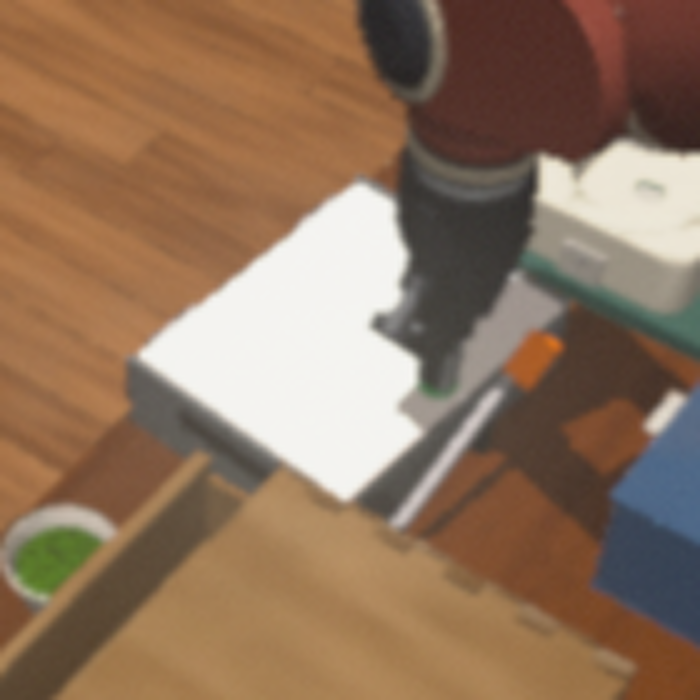

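The tip stands on the green spot at crop (437,385), just short of contact. I press in small steps.

```bash
python3 -m crank '[[[-1,0,0.3,0,0],[-1,0,0,0,0]]]'; python3 -m crank '[[[-1,0,0.2,0,0],[-1,0,0,0,0]]]';python3 -m crank '[[[-1,0,0.1,0,0],[-1,0,0,0,0]]]'; python3 - <<'E'
from h import *
t,R=tool()
hx=np.array([.650,-.150,.056]); ex=np.array([.9956,-.0941,0])
r=t-hx; print('X,Z',1000*r@ex,1000*r[2],'lat',1000*r@np.array([.0941,.9956,0]))
E
```

```text
time: 6.98
tool_pos: [0.4992, -0.1364, 0.058]
tool_rot: [-0.706, 0.706, -0.032, 0.032]
contact_force: [-1.8, 0.2, 4.9]
gripper_width: 0.001
time: 7.22
tool_pos: [0.4992, -0.1364, 0.0562]
tool_rot: [-0.706, 0.706, -0.032, 0.032]
contact_force: [-2.2, 1.8, 6.3]
gripper_width: -0.001
time: 7.48
tool_pos: [0.4992, -0.1364, 0.0552]
tool_rot: [-0.706, 0.706, -0.032, 0.032]
contact_force: [-2.7, 1.2, 6.0]
gripper_width: 0.004
X,Z -151.38738888248102 -0.7563981239356241 lat -0.638294486011327
```

```bash
python3 -m crank '[[[-1,0,0.1,0,0],[-1,0,0,0,0]]]'; python3 -m crank '[[[-1,0,0.08,0,0],[-1,0,0,0,0]]]'; python3 - <<'E'
import numpy as np
# trajectory from press pose: X,Z rel hinge
X0,Z0=-151.4,-2.5
px,pz=X0,Z0
for th in np.arange(0.0,1.70,.07):
    rc=max(145,162-35*th)
    X=-rc*np.cos(th)+4*np.sin(th)+11; Z=rc*np.sin(th)+4.4*np.cos(th)
    print(round(th,2),'X %.1f Z %.1f  dx %.2f dy %.2f'%(X,Z,(X-px)/10,-(Z-pz)/10)); px,pz=X,Z
E
```

```text
time: 7.72
tool_pos: [0.4992, -0.1364, 0.0543]
tool_rot: [-0.706, 0.706, -0.032, 0.032]
contact_force: [-2.1, 0.1, 5.8]
gripper_width: -0.001
time: 7.98
tool_pos: [0.4992, -0.1364, 0.0535]
tool_rot: [-0.706, 0.706, -0.032, 0.032]
contact_force: [-2.3, 0.3, 6.1]
gripper_width: 0.002
0.0 X -151.0 Z 4.4  dx 0.04 dy -0.69
0.07 X -147.9 Z 15.5  dx 0.31 dy -1.11
0.14 X -144.0 Z 26.3  dx 0.39 dy -1.07
0.21 X -139.4 Z 36.5  dx 0.46 dy -1.03
0.28 X -134.2 Z 46.3  dx 0.53 dy -0.97
0.35 X -128.3 Z 55.5  dx 0.59 dy -0.92
0.42 X -121.9 Z 64.1  dx 0.64 dy -0.86
0.49 X -115.1 Z 72.1  dx 0.68 dy -0.80
0.56 X -109.7 Z 80.7  dx 0.53 dy -0.86
0.63 X -103.8 Z 89.0  dx 0.59 dy -0.82
0.7 X -97.3 Z 96.8  dx 0.65 dy -0.78
0.77 X -90.3 Z 104.1  dx 0.70 dy -0.73
0.84 X -82.8 Z 110.9  dx 0.75 dy -0.68
0.91 X -74.8 Z 117.2  dx 0.80 dy -0.63
0.98 X -66.4 Z 122.9  dx 0.84 dy -0.57
1.05 X -57.7 Z 128.0  dx 0.88 dy -0.51
1.12 X -48.6 Z 132.4  dx 0.91 dy -0.45
1.19 X -39.2 Z 136.2  dx 0.94 dy -0.38
1.26 X -29.5 Z 139.4  dx 0.96 dy -0.31
1.33 X -19.7 Z 141.9  dx 0.98 dy -0.25
1.4 X -9.7 Z 143.6  dx 1.00 dy -0.18
1.47 X 0.4 Z 144.7  dx 1.01 dy -0.11
1.54 X 10.5 Z 145.1  dx 1.01 dy -0.04
1.61 X 20.7 Z 144.7  dx 1.01 dy 0.04
1.68 X 30.8 Z 143.7  dx 1.01 dy 0.11
```

```bash
python3 -m crank '[[[-1,0,-0.4,0,0],[-1,0,-0.4,0,0],[-1,0.1,-0.4,0,0],[-1,0,0,0,0]]]'
```

```text
time: 8.48
tool_pos: [0.4999, -0.1365, 0.0652]
tool_rot: [-0.706, 0.706, -0.032, 0.032]
contact_force: [-1.6, -0.4, 6.3]
gripper_width: -0.001
```

The lid is free and held, at 6 N on the tip above the shut height. I follow it up.

```bash
python3 -m crank '[[[-1,0.2,-0.6,0,0],[-1,0.4,-1.1,0,0],[-1,0.5,-1.0,0,0],[-1,0.5,-1.0,0,0],[-1,0.6,-0.9,0,0],[-1,0.6,-0.9,0,0],[-1,0.7,-0.8,0,0]]]'; python3 -m crank '[[[-1,0.5,-0.9,0,0],[-1,0.6,-0.8,0,0],[-1,0.6,-0.8,0,0],[-1,0.7,-0.7,0,0],[-1,0.8,-0.7,0,0],[-1,0.8,-0.6,0,0]]]'; python3 - <<'E'
from h import *
t,R=tool()
hx=np.array([.650,-.150,.056]); ex=np.array([.9956,-.0941,0])
r=t-hx; print('X,Z',1000*r@ex,1000*r[2]); snap('scene','s4',(220,30,360,170),5)
E
```

```text
time: 9.35
tool_pos: [0.5354, -0.1396, 0.1283]
tool_rot: [-0.706, 0.706, -0.032, 0.033]
contact_force: [-0.2, -0.5, 4.1]
gripper_width: -0.001
time: 10.1
tool_pos: [0.5747, -0.1431, 0.1727]
tool_rot: [0.706, -0.706, 0.033, -0.032]
contact_force: [0.9, -0.4, 1.7]
gripper_width: 0.001
X,Z -75.66335497112749 116.73176651959871
```

View pics/s4.png

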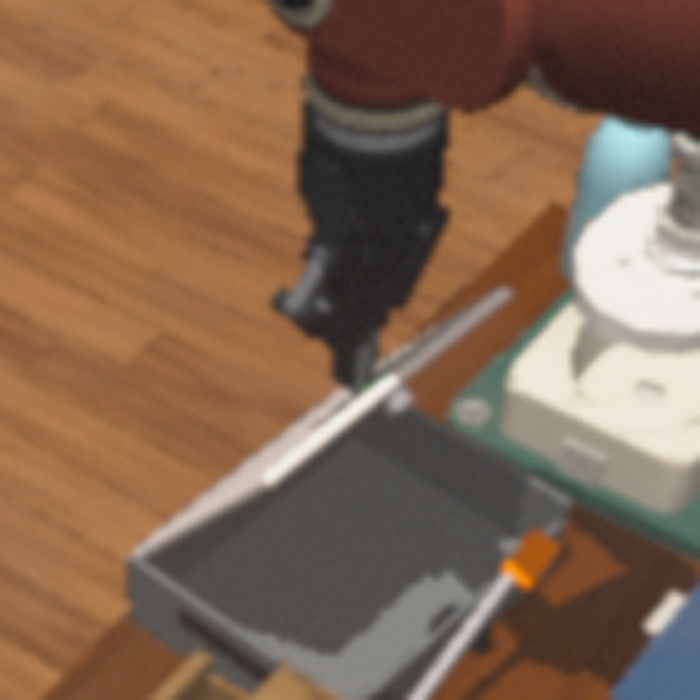

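The lid is held at about 50° by the tip at crop (360,385). I keep following.

```bash
python3 -m crank '[[[-1,0.8,-0.6,0,0],[-1,0.9,-0.5,0,0],[-1,0.9,-0.5,0,0],[-1,0.9,-0.4,0,0],[-1,1.0,-0.3,0,0],[-1,1.0,-0.2,0,0]]]'; python3 - <<'E'
from h import *
t,R=tool()
hx=np.array([.650,-.150,.056]); ex=np.array([.9956,-.0941,0])
r=t-hx; print('X,Z',1000*r@ex,1000*r[2]); snap('scene','s5',(220,30,360,170),4)
E
python3 -m crank '[[[-1,1.0,-0.2,0,0],[-1,1.0,-0.1,0,0],[-1,1.0,0,0,0]]]'; python3 -m crank '[[[-1,1.0,0,0,0],[-1,1.0,0,0,0],[-1,0,0,0,0]]]'; python3 - <<'E'
from h import *
t,R=tool()
hx=np.array([.650,-.150,.056]); ex=np.array([.9956,-.0941,0])
r=t-hx; print('X,Z',1000*r@ex,1000*r[2]); snap('scene','s6',(220,30,360,170),4)
E
```

```text
time: 10.9
tool_pos: [0.6299, -0.1482, 0.1978]
tool_rot: [-0.706, 0.706, -0.032, 0.032]
contact_force: [0.4, -0.8, 0.7]
gripper_width: 0.002
X,Z -20.140209401501195 141.8034646752912
time: 11.32
tool_pos: [0.6598, -0.1509, 0.2005]
tool_rot: [0.706, -0.706, 0.032, -0.032]
contact_force: [-0.5, 0.1, -0.9]
gripper_width: 0.0
time: 11.7
tool_pos: [0.6796, -0.1527, 0.2003]
tool_rot: [0.706, -0.706, 0.032, -0.032]
contact_force: [0.5, 0.3, -0.4]
gripper_width: -0.002
X,Z 29.751970980926423 144.26756335159928
```

View pics/s5.png

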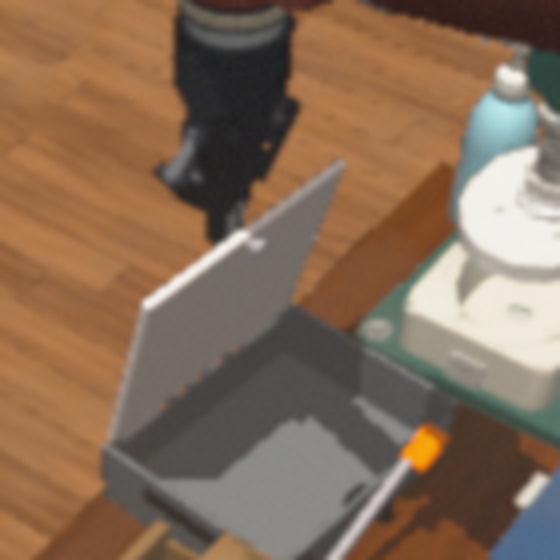

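View pics/s6.png

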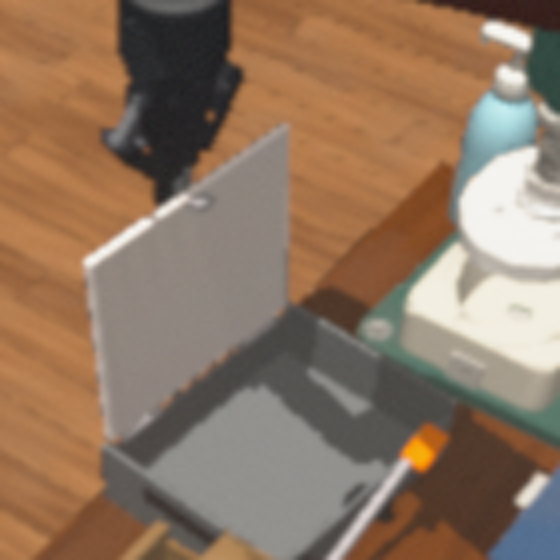

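```bash
python3 -m crank '[[[-1,1,-1,0,0],[-1,0.5,-3,0,0],[-1,0,-5,0,0],[0.7,-2,0,5.8,0],[0.7,-2,0,5.8,0],[0.7,-2,0,5.8,0],[0.7,-2,0,5.8,0],[0.7,-2,0,5.8,0]]]'; python3 -m crank '[[[0.7,-2,0,5.8,0],[0.7,-2,0,5.8,0],[0.7,-2,0,5.8,0],[0.7,0,0,5.0,0],[0.7,0,0,0,0]]]'; python3 - <<'E'
from h import *
st(); snap('wrist','w7',None,1.5); snap('scene','s7'); snap('top','t7')
E
```

```text
time: 12.75
tool_pos: [0.6204, 0.1457, 0.2918]
tool_rot: [0.706, -0.706, 0.032, -0.033]
contact_force: [-0.3, 0.1, 0.2]
gripper_width: 0.849
time: 13.38
tool_pos: [0.5807, 0.3758, 0.2909]
tool_rot: [0.707, -0.706, 0.031, -0.031]
contact_force: [-0.3, -1.1, 0.6]
gripper_width: 0.854
t 13.38 tcp [0.5807 0.3758 0.2909] F [-0.3 -1.1  0.6] w 0.854
[[ 0.996  0.     0.087]
 [-0.087  0.001  0.996]
 [ 0.    -1.     0.001]]
```

View pics/w7.png

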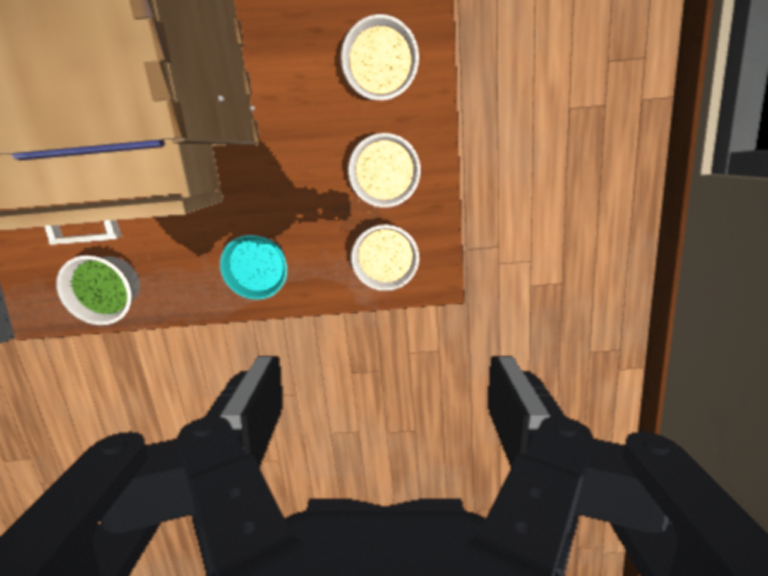

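View pics/s7.png

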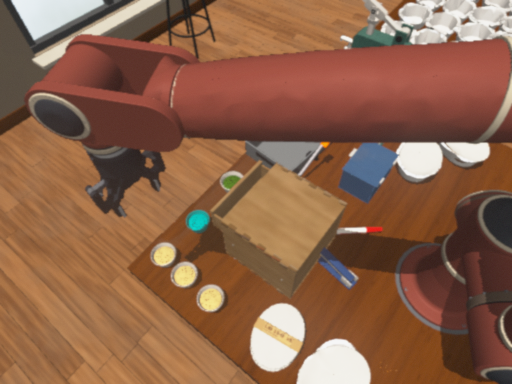

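```bash
python3 - <<'E'
from h import *
f=L('w7'); c=lambda x,y:(x/1.5,y/1.5)
for n,p in dict(p1=(385,257),p2=(384,170),p3=(380,57),t=(254,267),h=(95,289)).items(): print(n,at(f,*c(*p),.033))
g=L('t7')
crop('t7','t7a',130,130,260,260,5)
for z in (.033,): print(d([.603,.373,.2]),d([.603,.373,.008]))
E
```

```text
p1 [0.6029 0.3748 0.033 ]
p2 [0.5227 0.3809 0.033 ]
p3 [0.4315 0.3855 0.033 ]
t [0.6018 0.2482 0.033 ]
h [0.6103 0.0893 0.033 ]
[2.11 9.11 0.31] [ 2.1  28.31  0.31]
```

View pics/t7a.png

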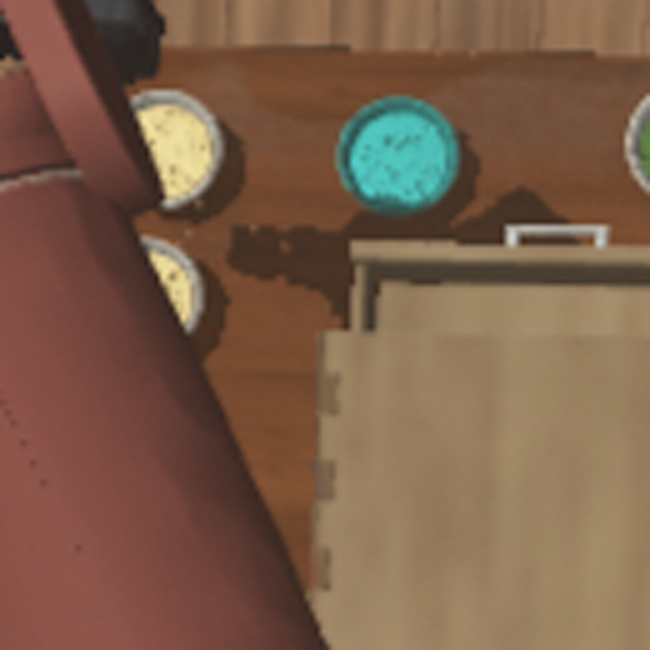

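```bash
python3 - <<'E'
from h import *
st(); print(d([.603,.374,.008]))
E
python3 -m crank '[[[1,1.1,4,0.2,0],[1,1,6,0.2,0],[1,0,6,0,0],[1,0,5,0,0],[1,0,0,0,0]]]'; python3 - <<'E'
from h import *
st(); print(d([.603,.374,.008])); snap('wrist','w8',None,1.5); snap('scene','s8',(120,180,240,300),5)
f=L('w8'); 
E
```

```text
t 13.53 tcp [0.5817 0.3719 0.291 ] F [ 0.4 -0.   0.4] w 0.85
[[ 0.996  0.     0.091]
 [-0.091 -0.     0.996]
 [ 0.    -1.    -0.   ]]
[ 2.09 28.31  0.41]
time: 14.15
tool_pos: [0.5996, 0.3712, 0.0748]
tool_rot: [-0.704, 0.708, -0.036, 0.03]
contact_force: [-0.4, 0.3, 1.1]
gripper_width: 1.003
t 14.15 tcp [0.5996 0.3712 0.0748] F [-0.4  0.3  1.1] w 1.003
[[ 0.996 -0.01   0.093]
 [-0.093 -0.005  0.996]
 [-0.009 -1.    -0.006]]
[0.37 6.68 0.35]
```

View pics/w8.png

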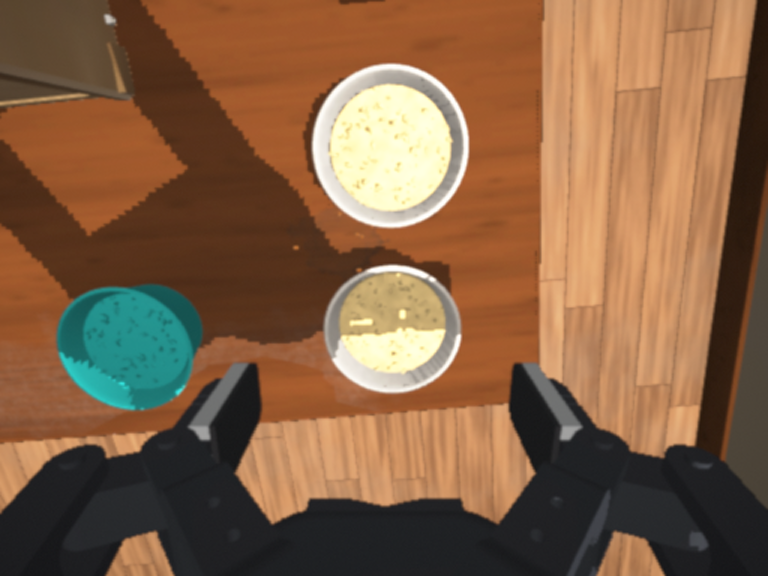

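View pics/s8.png

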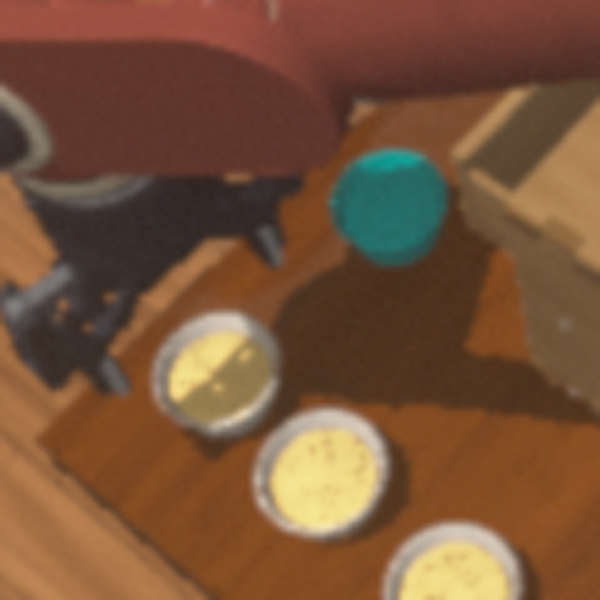

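```bash
python3 - <<'E'
from h import *
c=lambda x,y:(x/1.5,y/1.5)
f=L('w8')
print('p1',at(f,*c(393,328),.033),'p2',at(f,*c(391,145),.033)); st()
s=L('s8'); print('p1s',at(s,120+217/5,180+373/5,.033),'p2s',at(s,120+322/5,180+472/5,.033)); print(d([.603,.3745,.008]))
E
```

```text
p1 [0.6016 0.375  0.033 ] p2 [0.5213 0.3813 0.033 ]
t 14.25 tcp [0.6038 0.3739 0.0824] F [0.4 0.4 1.5] w 0.999
[[ 0.996  0.002  0.092]
 [-0.092  0.001  0.996]
 [ 0.002 -1.     0.001]]
p1s [0.6007 0.3767 0.033 ] p2s [0.5203 0.382  0.033 ]
[-0.1   7.44  0.05]
```

The nut pot at wrist (393,328) is pale with a steel rim. The turquoise one is at (130,348), well clear. I go down and grip.

```bash
python3 -m crank '[[[1,-0.1,2.5,0.1,0],[1,0,2.5,0,0],[1,0,2.2,0,0],[1,0,0.2,0,0],[-1,0,0,0,0],[-1,0,0,0,0],[-1,0,0,0,0],[-1,0,0,0,0]]]'; python3 - <<'E'
from h import *
st()
E
python3 -m crank '[[[-1,0,0,0,0],[-1,0,-2,0,0],[-1,0,-4,0,0],[-1,0,0,0,0]]]'; python3 - <<'E'
from h import *
st();snap('wrist','w9',None,1.5)
E
```

```text
time: 15.25
tool_pos: [0.6029, 0.3762, 0.0082]
tool_rot: [0.707, -0.706, 0.031, -0.033]
contact_force: [0.4, 0.1, 4.4]
gripper_width: 0.7
t 15.25 tcp [0.6029 0.3762 0.0082] F [0.4 0.1 4.4] w 0.7
[[ 0.996  0.003  0.091]
 [-0.091  0.001  0.996]
 [ 0.002 -1.     0.002]]
time: 15.75
tool_pos: [0.6045, 0.3769, 0.0718]
tool_rot: [0.708, -0.705, 0.03, -0.035]
contact_force: [0.7, 0.7, 0.0]
gripper_width: 0.701
t 15.75 tcp [0.6045 0.3769 0.0718] F [0.7 0.7 0. ] w 0.701
[[ 0.996  0.007  0.091]
 [-0.091  0.004  0.996]
 [ 0.007 -1.     0.004]]
```

View pics/w9.png

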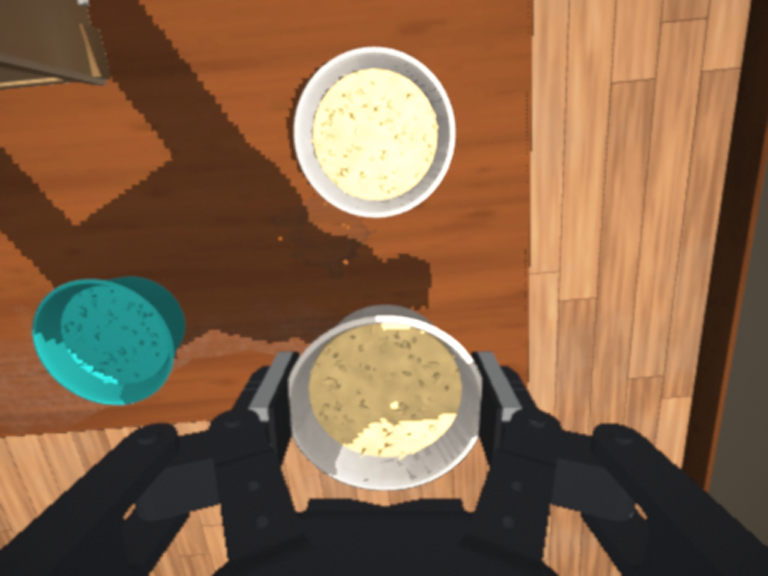

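```bash
python3 - <<'E'
from h import *
C=np.array([.5662,-.1420]);ex=np.array([.9956,-.0941]);ey=np.array([.0941,.9956])
for s in [(22,-47),(22,47),(-45,47)]:
    p=C+ex*s[0]/1e3+ey*s[1]/1e3; print(s,p.round(4),d([*p,.28]))
E
python3 -m crank '[[[-1,0,-6,0,0],[-1,0,-6,0,0],[-1,0,-6,0,0],[-1,0,-2.6,-3,0],[-1,0.3,0,-6,0],[-1,0.4,0,-6,0],[-1,0.4,0,-6,0],[-1,0.4,0,-6,0]]]'
python3 -m crank '[[[-1,0.4,0,-6,0],[-1,0.3,0,-6,0],[-1,0.4,0,-6,0],[-1,0.3,0,-6,0],[-1,0.3,0,-5,0],[-1,0,0,0,0]]]'; python3 - <<'E'
from h import *
st();print(d([.5837,-.1909,.015])); snap('wrist','w10',None,1.5)
E
```

```text
(22, -47) [ 0.5837 -0.1909] [  3.31 -21.19 -56.6 ]
(22, 47) [ 0.5925 -0.0973] [  3.33 -21.17 -47.2 ]
(-45, 47) [ 0.5258 -0.091 ] [ -3.37 -21.2  -47.17]
time: 16.8
tool_pos: [0.5909, 0.1034, 0.2703]
tool_rot: [-0.706, 0.707, -0.033, 0.031]
contact_force: [0.7, -0.2, -1.0]
gripper_width: 0.704
time: 17.55
tool_pos: [0.5813, -0.1879, 0.2701]
tool_rot: [0.707, -0.706, 0.035, -0.033]
contact_force: [0.6, 1.3, -1.3]
gripper_width: 0.703
t 17.55 tcp [ 0.5813 -0.1879  0.2701] F [ 0.6  1.3 -1.3] w 0.703
[[ 0.995 -0.004  0.096]
 [-0.096  0.001  0.995]
 [-0.004 -1.     0.001]]
[ 0.36 25.51 -0.29]
```

View pics/w10.png

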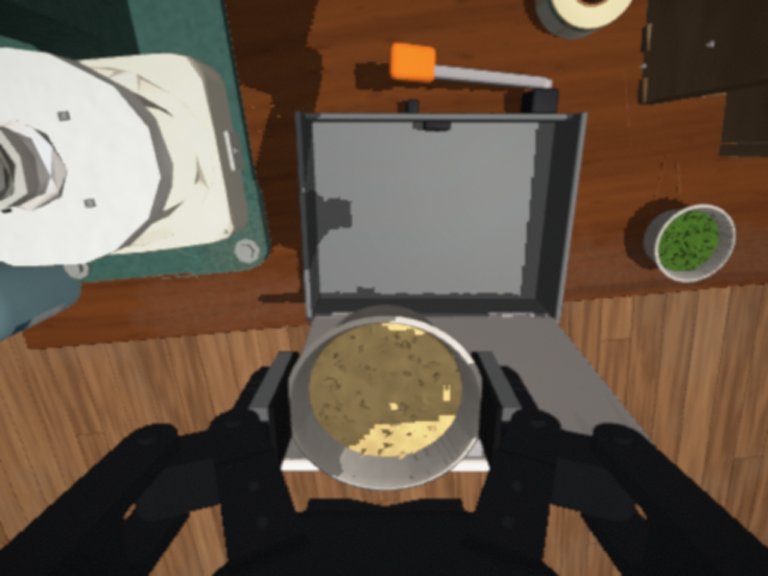

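```bash
python3 - <<'E'
from h import *
f=L('w10');c=lambda x,y:(x/1.5,y/1.5)
for z in (.1,.2): print('disk',at(f,*c(160,165),z),'box',at(f,*c(225,60),z))
for n,p in dict(FL=(302,116),FR=(582,116),BL=(312,312),BR=(560,312)).items(): print(n,at(f,*c(*p),.06 if n[0]=='F' else .055))
print('floor',[at(f,*c(*p),.006).tolist() for p in [(315,122),(553,122)]])
st(); print(d([.5837,-.1909,.015]))
E
```

```text
disk [ 0.5    -0.3374  0.1   ] box [ 0.4392 -0.2785  0.1   ]
disk [ 0.5015 -0.2871  0.2   ] box [ 0.4602 -0.247   0.2   ]
FL [ 0.4745 -0.2405  0.06  ]
FR [ 0.4951 -0.0274  0.06  ]
BL [ 0.6358 -0.2574  0.055 ]
BR [ 0.6571 -0.0381  0.055 ]
floor [[0.4758, -0.239, 0.006], [0.4961, -0.0293, 0.006]]
t 17.6 tcp [ 0.5817 -0.1861  0.2703] F [-0.9  0.6 -1.4] w 0.704
[[ 0.996 -0.003  0.094]
 [-0.094  0.002  0.996]
 [-0.004 -1.     0.002]]
[ 0.34 25.52 -0.5 ]
```

```bash
python3 -m crank '[[[-1,0.2,5,-0.3,0],[-1,0.1,6,-0.1,0],[-1,0,6,-0.1,0],[-1,0,3,0,0],[-1,0,0,0,0]]]'; python3 - <<'E'
from h import *
st();print(d([.5837,-.1909,.015])); snap('wrist','w11',None,1.5)
E
```

```text
time: 18.23
tool_pos: [0.5823, -0.1874, 0.068]
tool_rot: [0.708, -0.705, 0.035, -0.029]
contact_force: [-0.1, -0.3, -0.5]
gripper_width: 0.703
t 18.23 tcp [ 0.5823 -0.1874  0.068 ] F [-0.1 -0.3 -0.5] w 0.703
[[ 0.996 -0.008  0.089]
 [-0.089  0.004  0.996]
 [-0.008 -1.     0.003]]
[ 0.22  5.29 -0.35]
```

View pics/w11.png

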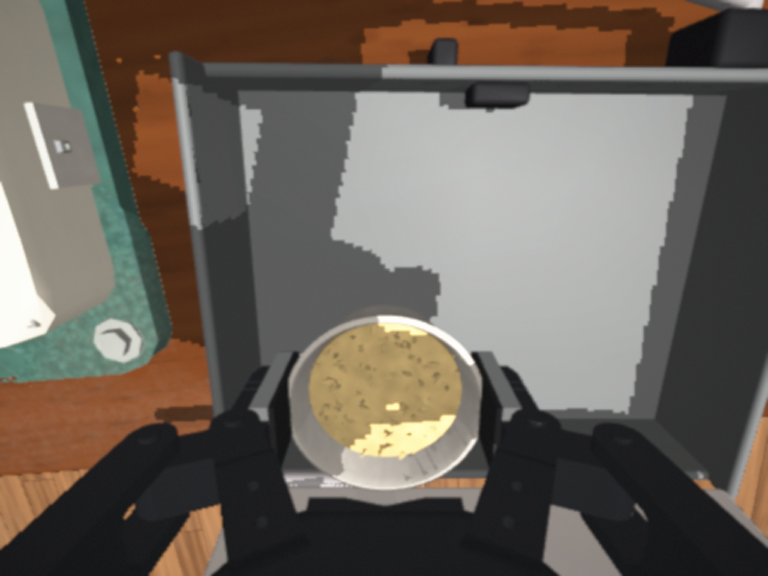

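```bash
python3 - <<'E'
from h import *
print(d([.5837,-.1895,.0145]))
E
python3 -m crank '[[[-1,0,2.5,0,0],[-1,0,2,0,0],[-1,0,0,0,0]]]'; python3 - <<'E'
from h import *
print(d([.5837,-.1895,.0145]))
E
```

```text
[-0.04  5.66 -0.11]
time: 18.65
tool_pos: [0.5845, -0.1896, 0.0266]
tool_rot: [0.707, -0.706, 0.033, -0.031]
contact_force: [1.0, 0.1, -2.3]
gripper_width: 0.705
[-0.07  1.21  0.  ]
```

```bash
python3 -m crank '[[[-1,0,0.8,0,0],[-1,0,0.4,0,0],[-1,0,0,0,0]]]'; python3 -m crank '[[[0.7,0,0,0,0],[0.7,0,0,0,0],[0.7,0,0,0,0],[0.7,0,-2,0,0],[0.7,0,-5,0,0],[0.7,0,-3,0,0],[0.7,0,0,0,0]]]'; python3 - <<'E'
from h import *
st(); snap('wrist','w12',None,1.5); snap('scene','s12')
E
```

```text
time: 19.02
tool_pos: [0.5852, -0.1903, 0.0154]
tool_rot: [0.706, -0.706, 0.032, -0.032]
contact_force: [-0.2, -0.2, -0.5]
gripper_width: 0.704
time: 19.9
tool_pos: [0.588, -0.1915, 0.1211]
tool_rot: [-0.705, 0.708, -0.029, 0.035]
contact_force: [0.5, -0.9, -0.1]
gripper_width: 0.848
t 19.9 tcp [ 0.588  -0.1915  0.1211] F [ 0.5 -0.9 -0.1] w 0.848
[[ 0.996  0.008  0.091]
 [-0.091 -0.004  0.996]
 [ 0.008 -1.    -0.003]]
```

View pics/w12.png

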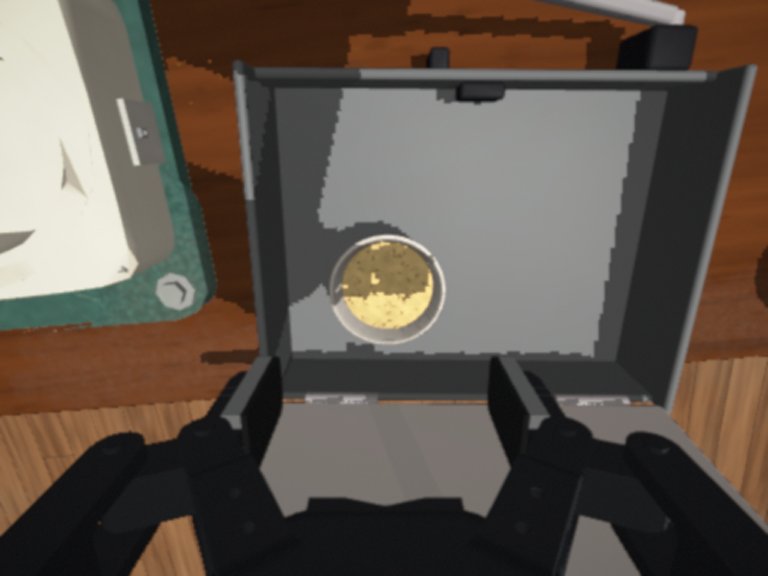

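View pics/s12.png

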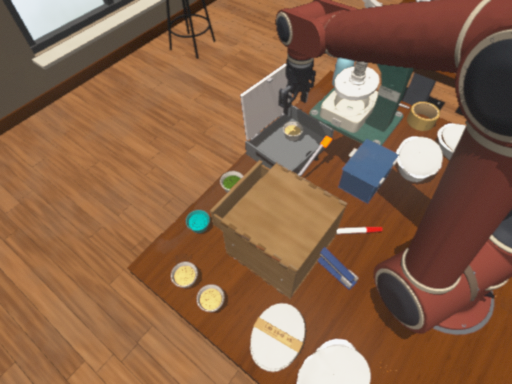

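Pot 1 stands upright in the carrier, at wrist (388,290). The two others are still at scene (184,274) and (210,298). Next is pot 2.

```bash
python3 -m crank '[[[0.7,0,-5,0,0],[0.7,0,-6,0,0],[0.7,0,-5.5,3,0],[0.7,-1.2,0,6,0],[0.7,-1.2,0,6,0],[0.7,-1.2,0,6,0],[0.7,-1.2,0,6,0],[0.7,-1.2,0,6,0]]]'
python3 -m crank '[[[0.7,-1.2,0,6,0],[0.7,-1.2,0,6,0],[0.7,-1.2,0,6,0],[1,-1.2,0,6,0],[1,-0.8,4,0,0],[1,0,5,0,0],[1,0,5,0,0],[1,0,0,0,0]]]'; python3 - <<'E'
from h import *
st(); snap('wrist','w13',None,1.5); print(d([.521,.3813,.008]))
E
```

```text
time: 21.0
tool_pos: [0.5542, 0.1455, 0.2783]
tool_rot: [-0.706, 0.707, -0.033, 0.031]
contact_force: [0.6, -0.5, -0.3]
gripper_width: 0.85
time: 22.0
tool_pos: [0.5173, 0.3854, 0.1326]
tool_rot: [-0.704, 0.709, -0.036, 0.028]
contact_force: [-0.8, 0.3, -0.5]
gripper_width: 1.001
t 22.0 tcp [0.5173 0.3854 0.1326] F [-0.8  0.3 -0.5] w 1.001
[[ 0.996 -0.012  0.091]
 [-0.091 -0.007  0.996]
 [-0.012 -1.    -0.008]]
[ 0.26 12.9  -0.48]
```

View pics/w13.png

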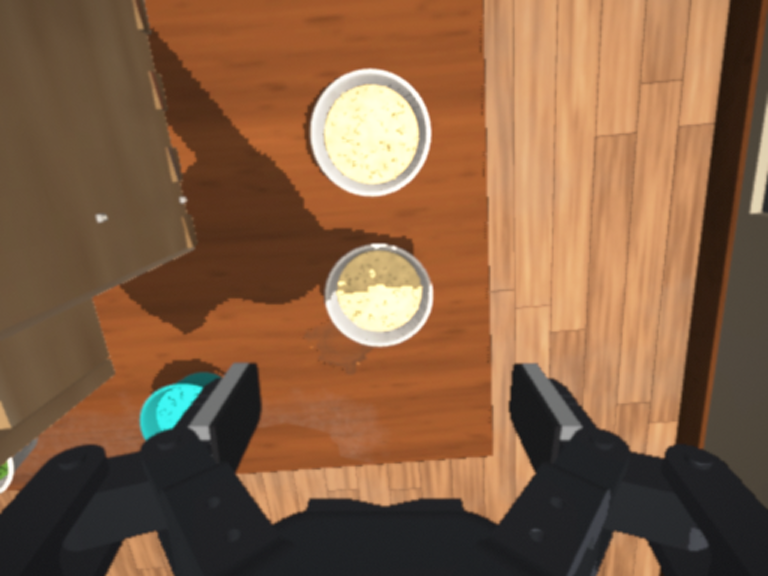

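```bash
python3 - <<'E'
from h import *
c=lambda x,y:(x/1.5,y/1.5)
f=L('w13')
print('p2',at(f,*c(380,294),.033),'p3',at(f,*c(371,132),.033)); st(); print(d([.521,.3813,.008]))
E
python3 -m crank '[[[1,0,3,-0.2,0],[1,0,2,-0.2,0],[1,0,0,0,0]]]'; python3 - <<'E'
from h import *
st(); print(d([.521,.3813,.008])); snap('wrist','w14',None,1.5)
E
```

```text
p2 [0.5211 0.3819 0.033 ] p3 [0.4304 0.3857 0.033 ]
t 22.05 tcp [0.5196 0.3867 0.137 ] F [ 0.5 -0.9  0.3] w 0.998
[[ 0.996 -0.006  0.091]
 [-0.091 -0.004  0.996]
 [-0.006 -1.    -0.004]]
[ 0.26 12.9  -0.48]
time: 22.42
tool_pos: [0.5207, 0.3834, 0.0896]
tool_rot: [-0.706, 0.707, -0.033, 0.032]
contact_force: [0.8, 0.2, -0.3]
gripper_width: 0.997
t 22.43 tcp [0.5207 0.3834 0.0896] F [ 0.8  0.2 -0.3] w 0.997
[[ 0.996 -0.002  0.091]
 [-0.091 -0.001  0.996]
 [-0.002 -1.    -0.001]]
[ 0.06  8.16 -0.19]
```

View pics/w14.png

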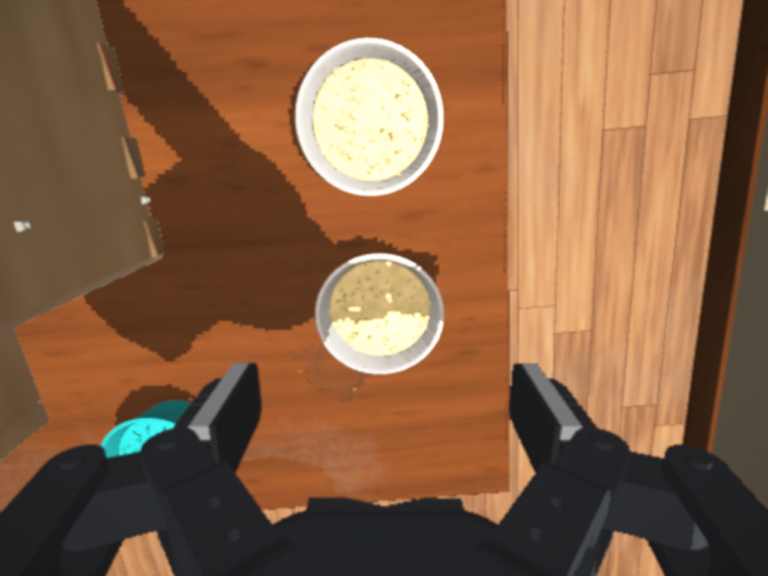

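```bash
python3 -m crank '[[[1,0,3,-0.1,0],[1,0,3,0,0],[1,0,2,0,0],[1,0,0.2,0,0],[-1,0,0,0,0],[-1,0,0,0,0],[-1,0,0,0,0],[-1,0,0,0,0]]]'; python3 - <<'E'
from h import *
st()
E
python3 -m crank '[[[-1,0,0,0,0],[-1,0,-4,0,0],[-1,0,-6,0,0],[-1,0,-6,0,0],[-1,0,-6,0,0],[-1,0,-4,0,0],[-1,0,0,0,0]]]'; python3 - <<'E'
from h import *
st();snap('wrist','w15',None,1.5); print(d([.5925,-.0973,.27]))
E
```

```text
time: 23.48
tool_pos: [0.5227, 0.3839, 0.011]
tool_rot: [0.707, -0.706, 0.031, -0.033]
contact_force: [-1.4, -1.3, 5.9]
gripper_width: 0.703
t 23.48 tcp [0.5227 0.3839 0.011 ] F [-1.4 -1.3  5.9] w 0.703
[[ 0.996  0.003  0.091]
 [-0.091  0.002  0.996]
 [ 0.003 -1.     0.002]]
time: 24.35
tool_pos: [0.5229, 0.3839, 0.2743]
tool_rot: [0.708, -0.704, 0.029, -0.035]
contact_force: [-0.3, 0.2, -0.0]
gripper_width: 0.7
t 24.35 tcp [0.5229 0.3839 0.2743] F [-0.3  0.2 -0. ] w 0.7
[[ 0.996  0.009  0.091]
 [-0.091  0.005  0.996]
 [ 0.008 -1.     0.006]]
[ 1.142e+01 -2.000e-02 -4.721e+01]
```

View pics/w15.png

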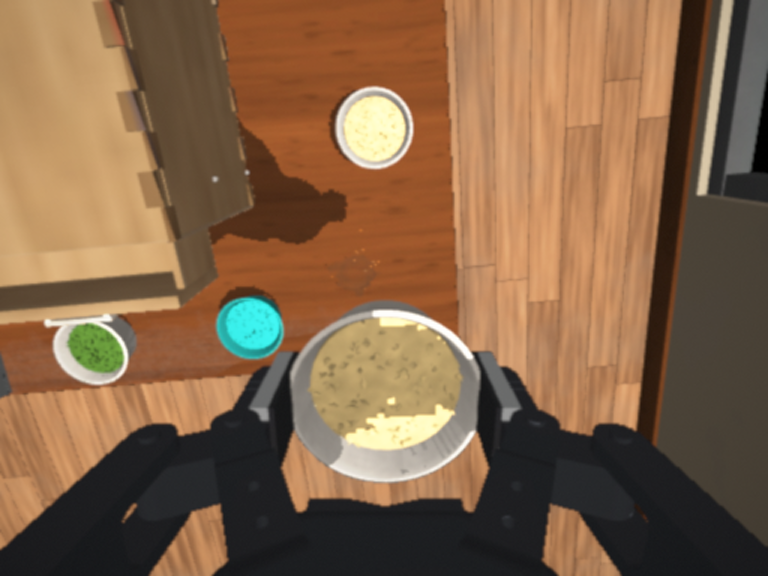

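```bash
python3 -m crank '[[[-1,1.4,0,-5.9,0],[-1,1.4,0,-5.9,0],[-1,1.4,0,-5.9,0],[-1,1.4,0,-5.9,0],[-1,1.4,0,-5.9,0],[-1,1.4,0,-5.9,0],[-1,1.4,0,-5.9,0],[-1,1.4,0,-5.9,0]]]'
python3 -m crank '[[[-1,0,0,0,0],[-1,0,4,0,0],[-1,0,6,0,0],[-1,0,6,0,0],[-1,0,3.5,0,0],[-1,0,0,0,0]]]'; python3 - <<'E'
from h import *
st(); snap('wrist','w16',None,1.5);print(d([.5925,-.0973,.017]))
E
```

```text
time: 25.4
tool_pos: [0.5885, -0.099, 0.2649]
tool_rot: [0.707, -0.706, 0.034, -0.031]
contact_force: [0.2, 0.8, -2.0]
gripper_width: 0.704
time: 26.15
tool_pos: [0.5852, -0.0949, 0.0674]
tool_rot: [0.708, -0.705, 0.036, -0.028]
contact_force: [-0.0, 0.1, -1.2]
gripper_width: 0.702
t 26.15 tcp [ 0.5852 -0.0949  0.0674] F [-0.   0.1 -1.2] w 0.702
[[ 0.996 -0.011  0.09 ]
 [-0.09   0.004  0.996]
 [-0.011 -1.     0.003]]
[ 0.52  5.38 -0.11]
```

View pics/w16.png

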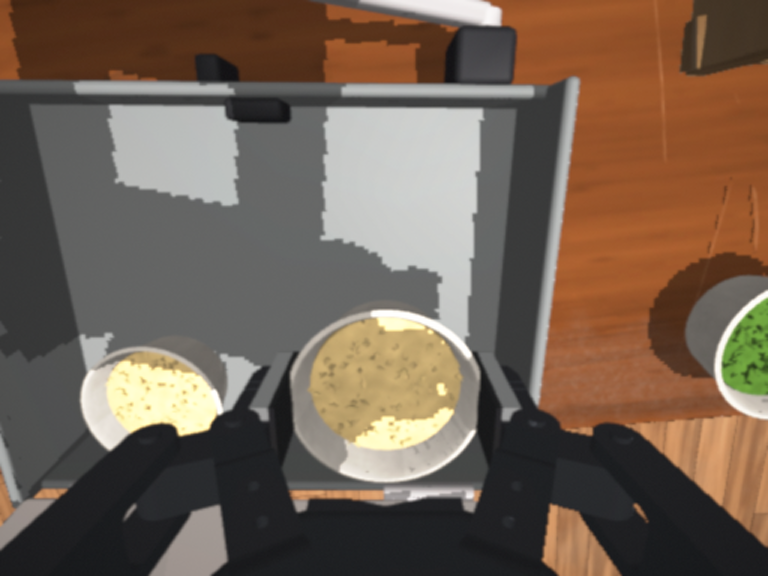

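```bash
python3 -m crank '[[[-1,0.2,2.5,0,0],[-1,0,2,0,0],[-1,0,0,0,0]]]'; python3 - <<'E'
from h import *
st(); print(d([.5925,-.0973,.017]))
E
```

```text
time: 26.58
tool_pos: [0.5907, -0.097, 0.0274]
tool_rot: [0.707, -0.706, 0.033, -0.031]
contact_force: [-0.1, -0.4, -1.0]
gripper_width: 0.696
t 26.57 tcp [ 0.5907 -0.097   0.0274] F [-0.1 -0.4 -1. ] w 0.696
[[ 0.996 -0.003  0.091]
 [-0.091  0.001  0.996]
 [-0.003 -1.     0.001]]
[ 0.18  1.04 -0.01]
```

```bash
python3 -m crank '[[[-1,0,0.7,0,0],[-1,0,0.3,0,0],[-1,0,0,0,0]]]'; python3 -m crank '[[[0.7,0,0,0,0],[0.7,0,0,0,0],[0.7,0,0,0,0],[0.7,0,-2,0,0],[0.7,0,-5,0,0],[0.7,0,-3,0,0],[0.7,0,0,0,0]]]'; python3 - <<'E'
from h import *
st(); snap('wrist','w17',None,1.5); snap('scene','s17',(120,80,380,340),2)
E
```

```text
time: 26.95
tool_pos: [0.5918, -0.0976, 0.0185]
tool_rot: [0.706, -0.706, 0.032, -0.032]
contact_force: [-0.0, 0.3, -1.5]
gripper_width: 0.7
time: 27.82
tool_pos: [0.5946, -0.0984, 0.1238]
tool_rot: [-0.706, 0.707, -0.029, 0.035]
contact_force: [-0.3, 0.0, 0.1]
gripper_width: 0.85
t 27.82 tcp [ 0.5946 -0.0984  0.1238] F [-0.3  0.   0.1] w 0.85
[[ 0.996  0.009  0.091]
 [-0.091 -0.003  0.996]
 [ 0.009 -1.    -0.002]]
```

View pics/w17.png

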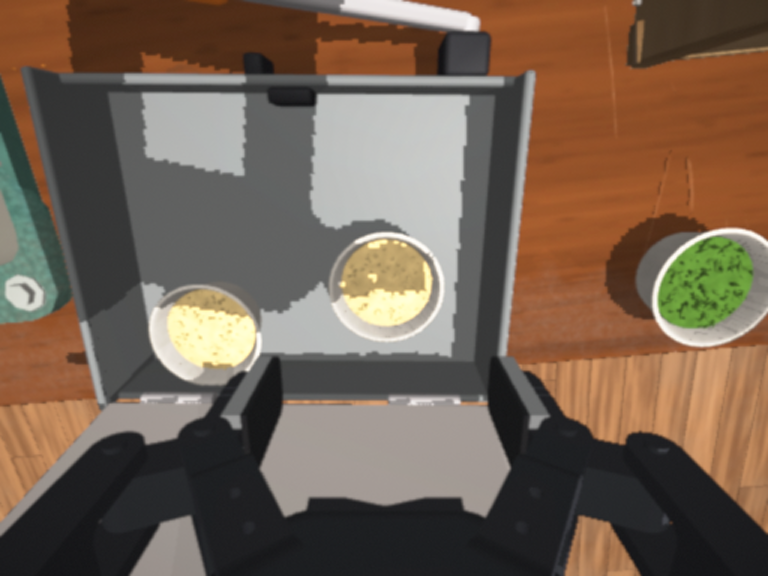

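View pics/s17.png

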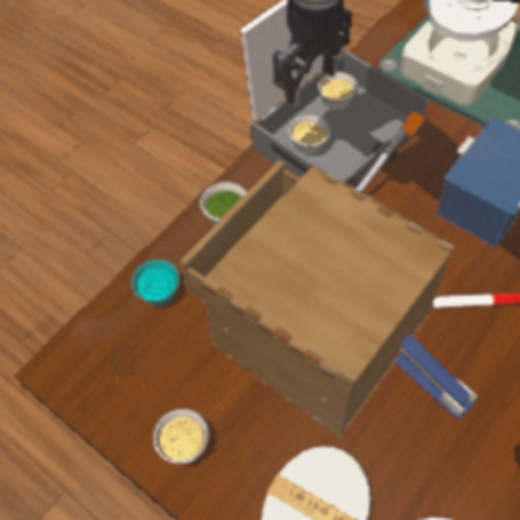

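```bash
python3 -m crank '[[[0.7,0,-6,0,0],[0.7,0,-6,0,0],[0.7,0,-5,1,0],[0.7,-2.3,0,5.1,0],[0.7,-2.3,0,5.1,0],[0.7,-2.3,0,5.1,0],[0.7,-2.3,0,5.1,0],[0.7,-2.3,0,5.1,0]]]'
python3 -m crank '[[[0.7,-2.3,0,5.1,0],[0.7,-2.3,0,5.1,0],[0.7,-2.3,0,5.1,0],[1,-2.3,0,5.1,0],[1,0,5,0,0],[1,0,5,0,0],[1,0,5,0,0],[1,0,0,0,0]]]'; python3 - <<'E'
from h import *
st(); snap('wrist','w18',None,1.5); print(d([.4303,.3857,.009]))
E
```

```text
time: 28.92
tool_pos: [0.4997, 0.1782, 0.2863]
tool_rot: [-0.706, 0.707, -0.033, 0.031]
contact_force: [1.7, 0.5, -0.3]
gripper_width: 0.847
time: 29.92
tool_pos: [0.4242, 0.3856, 0.1313]
tool_rot: [-0.703, 0.709, -0.036, 0.028]
contact_force: [-0.7, 0.8, 0.5]
gripper_width: 0.998
t 29.93 tcp [0.4242 0.3856 0.1313] F [-0.7  0.8  0.5] w 0.998
[[ 0.996 -0.011  0.091]
 [-0.091 -0.008  0.996]
 [-0.011 -1.    -0.009]]
[ 0.46 12.64 -0.05]
```

View pics/w18.png

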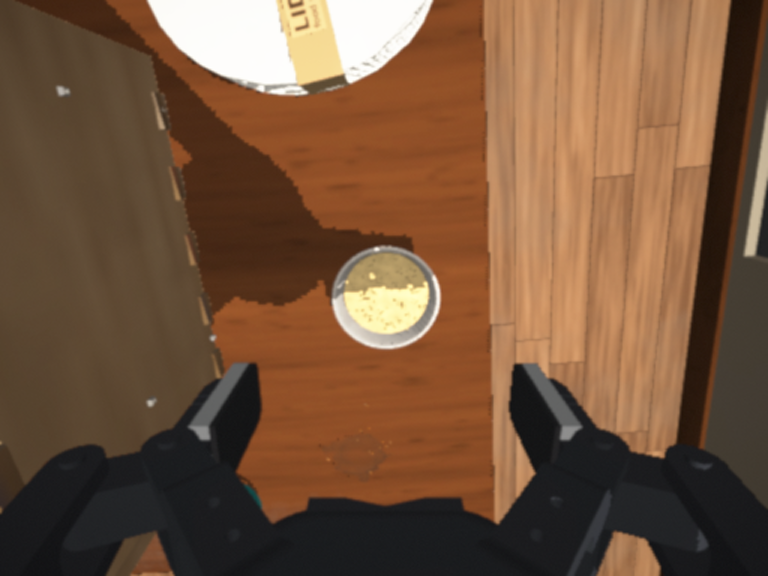

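```bash
python3 -m crank '[[[1,0.1,3,0,0],[1,0,2,0,0],[1,0,0,0,0]]]'; python3 - <<'E'
from h import *
c=lambda x,y:(x/1.5,y/1.5)
f=L('w18')
print('p3',at(f,*c(386,297),.033)); st(); print(d([.4303,.3857,.009]))
E
```

```text
time: 30.35
tool_pos: [0.4288, 0.3878, 0.0878]
tool_rot: [-0.706, 0.707, -0.033, 0.032]
contact_force: [0.9, -0.5, -1.1]
gripper_width: 1.001
p3 [0.4299 0.3855 0.033 ]
t 30.35 tcp [0.4288 0.3878 0.0878] F [ 0.9 -0.5 -1.1] w 1.001
[[ 0.996 -0.002  0.091]
 [-0.091 -0.001  0.996]
 [-0.002 -1.    -0.001]]
[ 0.18  7.88 -0.19]
```

```bash
python3 -m crank '[[[1,0,3,-0.2,0],[1,0,3,0,0],[1,0,1.7,0,0],[1,0,0.2,0,0],[-1,0,0,0,0],[-1,0,0,0,0],[-1,0,0,0,0],[-1,0,0,0,0]]]'; python3 - <<'E'
from h import *
st()
E
python3 -m crank '[[[-1,0,0,0,0],[-1,0,-4,0,0],[-1,0,-6,0,0],[-1,0,-6,0,0],[-1,0,-6,0,0],[-1,0,-4,0,0],[-1,0,0,0,0]]]'; python3 - <<'E'
from h import *
st();snap('wrist','w19',None,1); print(d([.5258,-.0910,.27]))
E
```

```text
time: 31.35
tool_pos: [0.4306, 0.3873, 0.0118]
tool_rot: [0.707, -0.706, 0.031, -0.033]
contact_force: [-0.9, -0.5, 5.9]
gripper_width: 0.699
t 31.35 tcp [0.4306 0.3873 0.0118] F [-0.9 -0.5  5.9] w 0.699
[[ 0.996  0.003  0.091]
 [-0.091  0.002  0.996]
 [ 0.003 -1.     0.002]]
time: 32.22
tool_pos: [0.4307, 0.3875, 0.2748]
tool_rot: [0.708, -0.704, 0.03, -0.035]
contact_force: [0.4, 0.2, -1.0]
gripper_width: 0.7
t 32.23 tcp [0.4307 0.3875 0.2748] F [ 0.4  0.2 -1. ] w 0.7
[[ 0.996  0.008  0.091]
 [-0.091  0.005  0.996]
 [ 0.007 -1.     0.006]]
[ 13.93   0.05 -46.69]
```

View pics/w19.png

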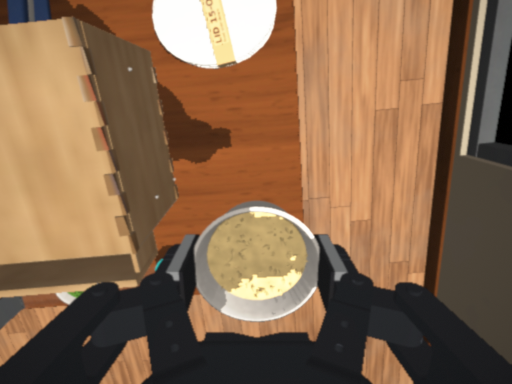

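```bash
python3 - <<'E'
from h import *
print(d([.5284,-.1384,.27]))
c=lambda x,y:(x/1.5,y/1.5)
f=L('w17'); print('A',at(f,*c(206,334),.039),'B',at(f,*c(387,287),.039),'latch',at(f,*c(293,105),.03))
E
python3 -m crank '[[[-1,1.6,0,-5.7,0],[-1,1.6,0,-5.7,0],[-1,1.6,0,-5.7,0],[-1,1.6,0,-5.7,0],[-1,1.6,0,-5.7,0],[-1,1.6,0,-5.7,0],[-1,1.6,0,-5.7,0],[-1,1.6,0,-5.7,0]]]'
python3 -m crank '[[[-1,1.6,0,-5.7,0],[-1,0,0,0,0],[-1,0,4,0,0],[-1,0,6,0,0],[-1,0,4,0,0],[-1,0,0,0,0]]]'; python3 - <<'E'
from h import *
st(); snap('wrist','w20',None,1.5);print(d([.5284,-.1384,.018]))
E
```

```text
[ 1.462e+01  4.000e-02 -5.139e+01]
A [ 0.6105 -0.2027  0.039 ] B [ 0.5915 -0.0965  0.039 ] latch [ 0.4935 -0.1354  0.03  ]
time: 33.28
tool_pos: [0.5139, -0.0811, 0.2662]
tool_rot: [0.707, -0.706, 0.034, -0.031]
contact_force: [0.6, 0.1, -1.2]
gripper_width: 0.7
time: 34.02
tool_pos: [0.5215, -0.135, 0.1232]
tool_rot: [0.708, -0.705, 0.036, -0.028]
contact_force: [-0.3, 0.1, -2.3]
gripper_width: 0.701
t 34.02 tcp [ 0.5215 -0.135   0.1232] F [-0.3  0.1 -2.3] w 0.701
[[ 0.996 -0.011  0.09 ]
 [-0.09   0.005  0.996]
 [-0.012 -1.     0.004]]
[ 0.53 10.87 -0.21]
```

View pics/w20.png

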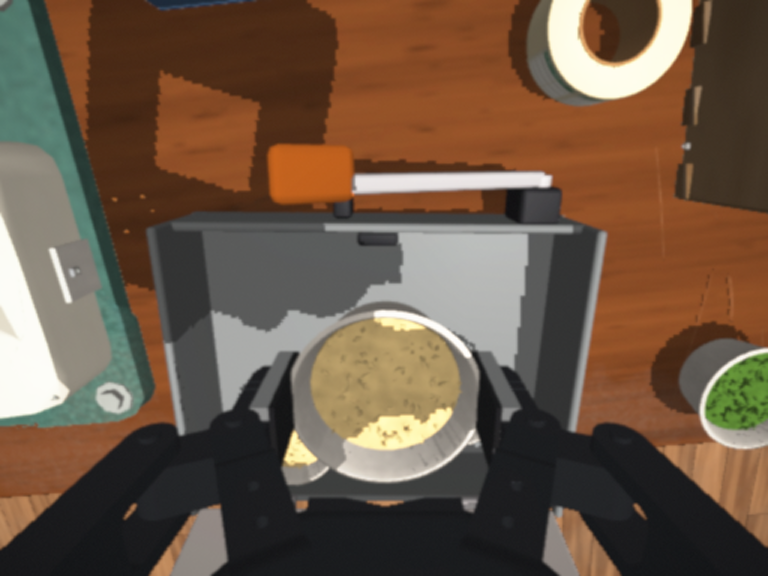

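```bash
python3 -m crank '[[[-1,0.1,3,0,0],[-1,0,3,0,0],[-1,0,2,0,0],[-1,0,0,0,0]]]'; python3 - <<'E'
from h import *
st(); print(d([.5284,-.1384,.018]));snap('wrist','w21',None,1.5)
E
```

```text
time: 34.58
tool_pos: [0.5265, -0.1374, 0.049]
tool_rot: [0.707, -0.706, 0.033, -0.032]
contact_force: [-0.6, 0.9, -0.8]
gripper_width: 0.7
t 34.58 tcp [ 0.5265 -0.1374  0.049 ] F [-0.6  0.9 -0.8] w 0.7
[[ 0.996 -0.001  0.091]
 [-0.091  0.001  0.996]
 [-0.001 -1.     0.   ]]
[ 0.21  3.1  -0.08]
```

View pics/w21.png

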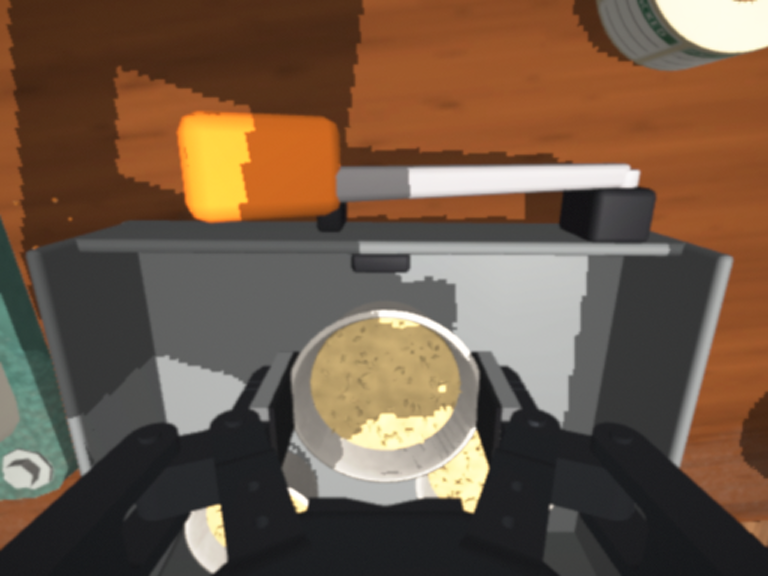

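```bash
python3 -m crank '[[[-1,0.1,2,0,0],[-1,0,0.7,0,0],[-1,0,0.3,0,0],[-1,0,0,0,0]]]'; python3 -m crank '[[[0.7,0,0,0,0],[0.7,0,0,0,0],[0.7,0,0,0,0],[0.7,0,-2,0,0],[0.7,0,-5,0,0],[0.7,0,-6,0,0],[0.7,0,-6,0,0],[0.7,0,0,0,0]]]'; python3 - <<'E'
from h import *
st(); snap('wrist','w22',None,1.5); snap('scene','s22',(120,80,380,340),2)
E
```

```text
time: 35.12
tool_pos: [0.5277, -0.1379, 0.0192]
tool_rot: [0.706, -0.706, 0.032, -0.032]
contact_force: [-0.4, 0.4, -1.1]
gripper_width: 0.699
time: 36.12
tool_pos: [0.5314, -0.1393, 0.2187]
tool_rot: [-0.705, 0.708, -0.027, 0.037]
contact_force: [1.3, -0.0, 0.6]
gripper_width: 0.847
t 36.12 tcp [ 0.5314 -0.1393  0.2187] F [ 1.3 -0.   0.6] w 0.847
[[ 0.996  0.014  0.091]
 [-0.091 -0.006  0.996]
 [ 0.014 -1.    -0.004]]
```

View pics/w22.png

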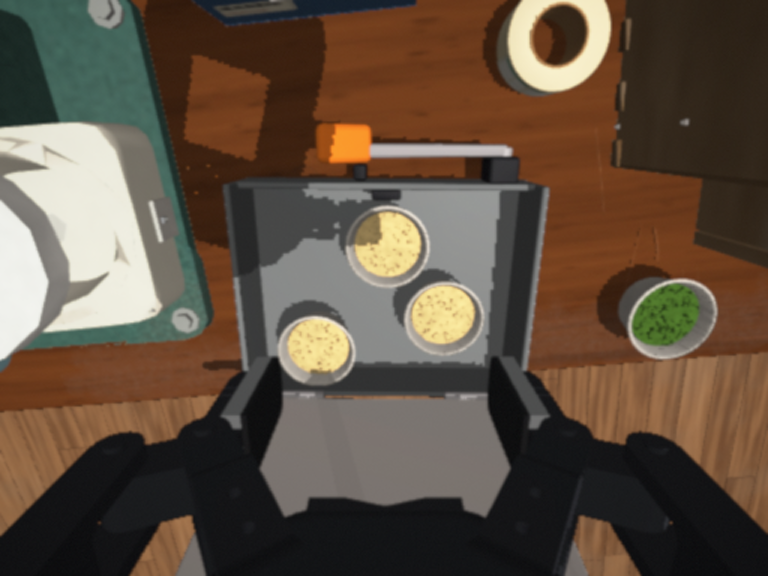

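View pics/s22.png

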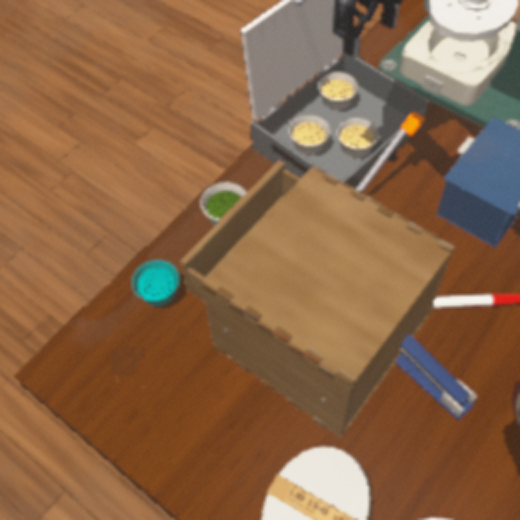

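```bash
python3 - <<'E'
from h import *
c=lambda x,y:(x/1.5,y/1.5)
f=L('w22')
C=np.array([.5662,-.1420]);ex=np.array([.9956,-.0941]);ey=np.array([.0941,.9956])
for n,p in dict(A=(317,348),B=(444,317),C=(388,245)).items():
    q=at(f,*c(*p),.039); print(n,q,'carrier',1000*(q[:2]-C)@ex,1000*(q[:2]-C)@ey)
crop('w22','w22a',140,110,370,280,3.4)
E
```

```text
A [ 0.6089 -0.2029  0.039 ] carrier 48.24280999999996 -56.613970000000016
B [ 0.5906 -0.0971  0.039 ] carrier 20.06754999999998 46.99847999999999
C [ 0.5274 -0.1367  0.039 ] carrier -39.12801000000006 1.625599999999994
```

View pics/w22a.png

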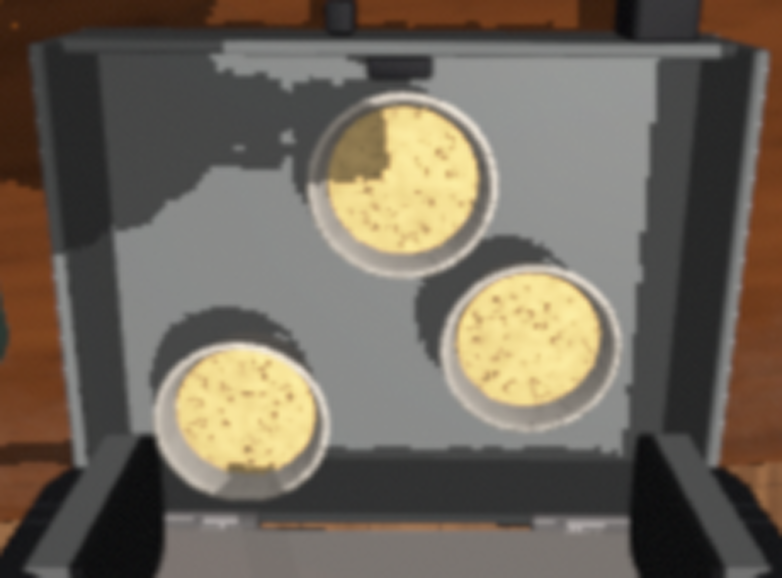

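```bash
python3 -m crank '[[[-1,0,-5,0,0],[-1,0,-5,0,0],[-1,1,-1,0,0],[-1,5,0,0,0],[-1,5,0,0,0],[-1,5,0,0,0],[-1,1,0,0,0],[-1,0,0,0,0]]]'; python3 - <<'E'
from h import *
st(); print(d([.7008,-.1547,.20])); snap('scene','s23',(190,0,350,160),4)
E
```

```text
time: 37.22
tool_pos: [0.6966, -0.1531, 0.3165]
tool_rot: [0.707, -0.706, 0.034, -0.031]
contact_force: [-0.9, 0.3, 0.3]
gripper_width: 0.002
t 37.23 tcp [ 0.6966 -0.1531  0.3165] F [-0.9  0.3  0.3] w 0.002
[[ 0.996 -0.004  0.091]
 [-0.091  0.001  0.996]
 [-0.004 -1.     0.001]]
[ 0.48 11.65 -0.13]
```

View pics/s23.png

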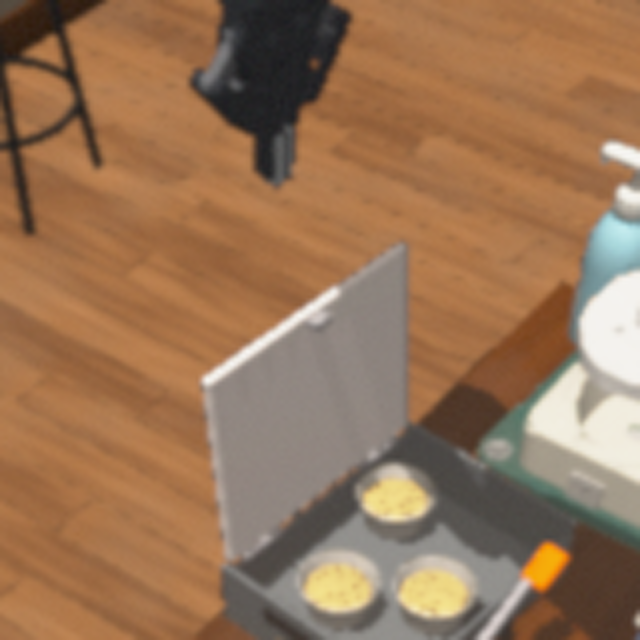

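```bash
python3 -m crank '[[[-1,0.3,5,0,0],[-1,0,5,0,0],[-1,0,1.5,0,0],[-1,0,0,0,0]]]'; python3 - <<'E'
from h import *
t,R=tool()
hx=np.array([.650,-.150,.056]); ex=np.array([.9956,-.0941,0])
r=t-hx; print('X,Z',1000*r@ex,1000*r[2]); snap('scene','s24',(190,0,350,160),4)
E
```

```text
time: 37.78
tool_pos: [0.6991, -0.1535, 0.2042]
tool_rot: [0.706, -0.706, 0.033, -0.032]
contact_force: [-0.2, -1.0, 1.0]
gripper_width: -0.0
X,Z 49.262566858037225 148.2256787543725
```

View pics/s24.png

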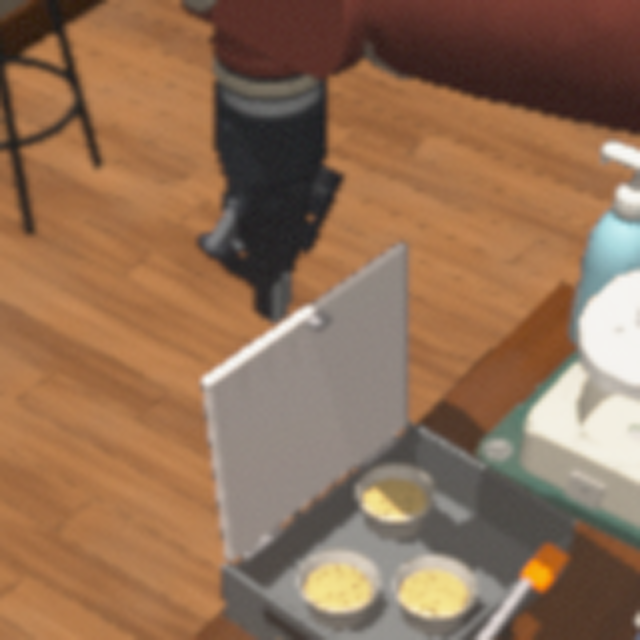

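```bash
python3 -m crank '[[[-1,-1,0.3,0,0],[-1,-1,0,0,0],[-1,-0.9,0,0,0],[-1,-1,0,0,0],[-1,-1,0,0,0],[-1,-1,0.1,0,0],[-1,-1,0.2,0,0]]]'; python3 -m crank '[[[-1,-1,0.2,0,0],[-1,-1,0.3,0,0],[-1,-0.9,0.4,0,0],[-1,-0.9,0.4,0,0]]]'; python3 - <<'E'
from h import *
t,R=tool()
hx=np.array([.650,-.150,.056]); ex=np.array([.9956,-.0941,0])
r=t-hx; print('X,Z',1000*r@ex,1000*r[2]); snap('scene','s25',(190,0,350,160),4)
E
```

```text
time: 38.7
tool_pos: [0.6308, -0.1472, 0.1985]
tool_rot: [0.706, -0.706, 0.032, -0.032]
contact_force: [1.9, -0.0, 1.4]
gripper_width: 0.003
time: 39.2
tool_pos: [0.5931, -0.1438, 0.1852]
tool_rot: [0.706, -0.706, 0.032, -0.032]
contact_force: [3.4, 1.0, -0.6]
gripper_width: -0.001
X,Z -57.22254218712114 129.15063725977947
```

View pics/s25.png

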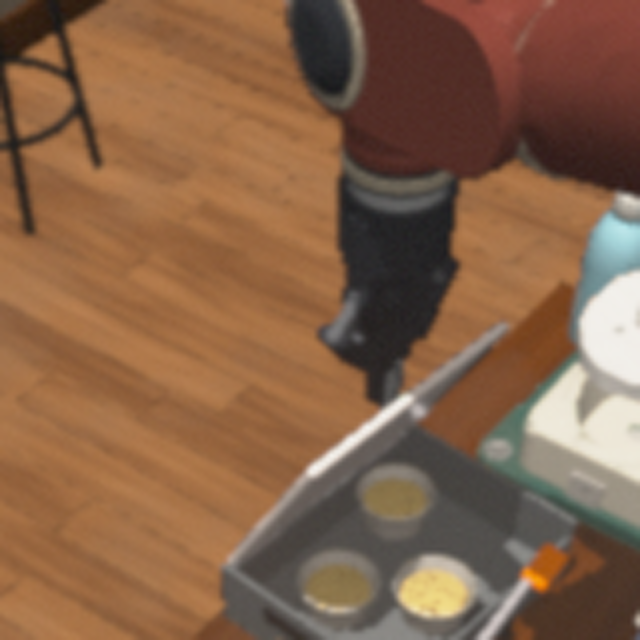

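```bash
python3 -m crank '[[[-1,-0.9,0.6,0,0],[-1,-0.8,0.6,0,0],[-1,-0.8,0.6,0,0],[-1,-0.8,0.7,0,0],[-1,-0.7,0.7,0,0],[-1,-0.6,0.8,0,0],[-1,-0.6,0.8,0,0]]]'; python3 -m crank '[[[-1,-0.6,0.9,0,0],[-1,-0.6,0.8,0,0],[-1,-0.6,0.9,0,0],[-1,-0.6,0.9,0,0],[-1,-0.5,0.9,0,0]]]'; python3 - <<'E'
from h import *
t,R=tool()
hx=np.array([.650,-.150,.056]); ex=np.array([.9956,-.0941,0])
r=t-hx; print('X,Z',1000*r@ex,1000*r[2]); snap('scene','s26',(190,30,350,190),4)
E
```

```text
time: 40.12
tool_pos: [0.5413, -0.1392, 0.137]
tool_rot: [-0.706, 0.706, -0.032, 0.032]
contact_force: [0.8, 0.6, 3.2]
gripper_width: -0.0
time: 40.75
tool_pos: [0.5127, -0.1367, 0.093]
tool_rot: [-0.706, 0.706, -0.032, 0.032]
contact_force: [4.5, -1.0, 3.6]
gripper_width: -0.0
X,Z -137.91335591345117 37.036878816123576
```

View pics/s26.png

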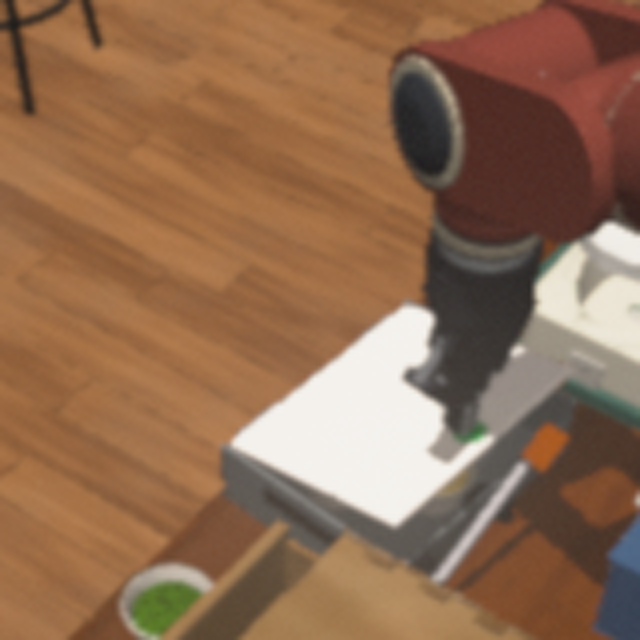

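```bash
python3 -m crank '[[[-1,-0.5,1.0,0,0],[-1,-0.4,0.9,0,0],[-1,-0.3,0.7,0,0],[-1,0,0,0,0]]]'; python3 -m crank '[[[-1,-0.1,0.3,0,0],[-1,0,0,0,0]]]';  python3 -m crank '[[[-1,0,0.2,0,0],[-1,0,0,0,0]]]'
```

```text
time: 41.3
tool_pos: [0.4996, -0.1352, 0.0664]
tool_rot: [0.707, -0.706, 0.033, -0.031]
contact_force: [-0.5, -0.2, 5.4]
gripper_width: 0.002
time: 41.55
tool_pos: [0.4995, -0.1352, 0.0643]
tool_rot: [0.707, -0.706, 0.033, -0.032]
contact_force: [1.1, 0.9, 5.2]
gripper_width: -0.002
time: 41.8
tool_pos: [0.4994, -0.1352, 0.0626]
tool_rot: [0.707, -0.706, 0.033, -0.032]
contact_force: [-0.6, 1.3, 5.7]
gripper_width: 0.002
```

```bash
python3 -m crank '[[[-1,0,0.2,0,0],[-1,0,0,0,0]]]'; python3 -m crank '[[[-1,0,0.15,0,0],[-1,0,0,0,0]]]';  python3 -m crank '[[[-1,0,0.1,0,0],[-1,0,0,0,0]]]'
```

```text
time: 42.05
tool_pos: [0.4993, -0.1352, 0.0601]
tool_rot: [0.707, -0.706, 0.033, -0.032]
contact_force: [0.1, 0.1, 3.8]
gripper_width: 0.001
time: 42.3
tool_pos: [0.4993, -0.1352, 0.0586]
tool_rot: [0.707, -0.706, 0.033, -0.032]
contact_force: [-0.8, 1.2, 5.7]
gripper_width: 0.0
time: 42.55
tool_pos: [0.4993, -0.1352, 0.0577]
tool_rot: [0.707, -0.706, 0.033, -0.032]
contact_force: [-0.7, 0.3, 5.6]
gripper_width: 0.001
```

```bash
python3 -m crank '[[[-1,0,-0.2,0,0],[-1,0,-0.2,0,0],[-1,0,0,0,0]]]'; python3 -m crank '[[[-1,0,-0.2,0,0],[-1,0,0,0,0]]]'
```

```text
time: 42.92
tool_pos: [0.4992, -0.1351, 0.0611]
tool_rot: [0.707, -0.706, 0.033, -0.032]
contact_force: [0.3, -1.4, 0.7]
gripper_width: -0.0
time: 43.18
tool_pos: [0.4998, -0.1353, 0.0637]
tool_rot: [0.706, -0.706, 0.032, -0.032]
contact_force: [0.0, 0.7, -0.1]
gripper_width: 0.002
```

```bash
python3 -m crank '[[[-1,0,-5,0,0],[-1,-2,-5,0,0],[-1,-2,-2,-2,0],[-1,0,0,0,0]]]'; python3 - <<'E'
from h import *
c=lambda x,y:(x/1.5,y/1.5)
f=L('w22')
C=np.array([.5662,-.1420]);ex=np.array([.9956,-.0941]);ey=np.array([.0941,.9956])
for n,p,z in [('post',(360,173),.042),('padl',(344,144),.099),('pivotblk',(500,168),.042)]:
    q=at(f,*c(*p),z); print(n,q,'carrier',1000*(q[:2]-C)@ex,1000*(q[:2]-C)@ey)
st(); snap('wrist','w27',None,1.5); snap('scene','s27',(190,60,350,220),4)
p=C-ex*.114-ey*.030; print(p, d([*p,.115]))
E
```

```text
time: 43.68
tool_pos: [0.4588, -0.1528, 0.1863]
tool_rot: [-0.706, 0.707, -0.031, 0.034]
contact_force: [-0.3, 0.3, -0.4]
gripper_width: 0.001
post [ 0.4723 -0.152   0.042 ] carrier -92.54584000000004 -18.791990000000013
padl [ 0.4518 -0.1556  0.099 ] carrier -112.61688000000007 -24.305200000000006
pivotblk [ 0.478  -0.0522  0.042 ] carrier -96.26210000000006 81.10526
t 43.67 tcp [ 0.4588 -0.1528  0.1863] F [-0.3  0.3 -0.4] w 0.001
[[ 0.996  0.004  0.093]
 [-0.093 -0.002  0.996]
 [ 0.005 -1.    -0.002]]
[ 0.4498786 -0.1611406] [-0.73  6.83 -1.05]
```

View pics/w27.png

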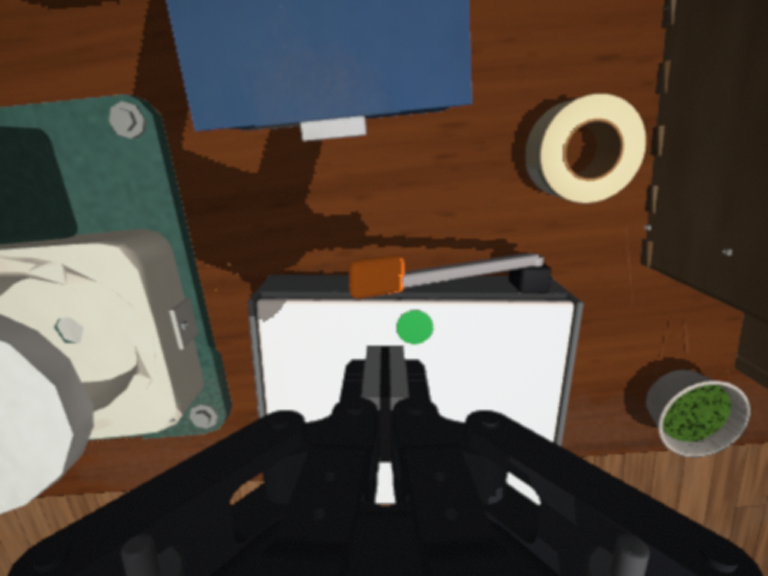

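View pics/s27.png

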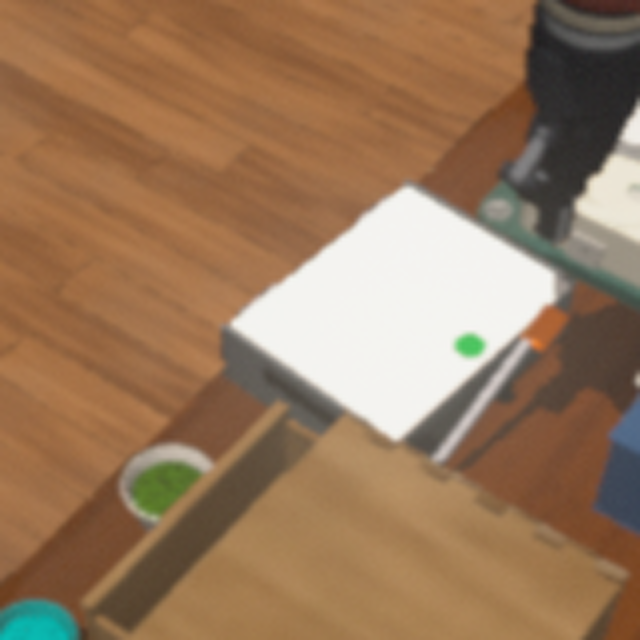

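```bash
python3 - <<'E'
from h import *
c=lambda x,y:(x/1.5,y/1.5)
f=L('w27')
for z in (.05,.1): print('box',at(f,*c(300,125),z))
C=np.array([.5662,-.1420]);ex=np.array([.9956,-.0941]);ey=np.array([.0941,.9956])
for y in (-30,-44):
    p=C-ex*.115+ey*y/1e3; print(p, d([*p,.115]))
st()
E
```

```text
box [ 0.3644 -0.1953  0.05  ]
box [ 0.3674 -0.1862  0.1   ]
[ 0.448883  -0.1610465] [-0.83  6.83 -1.05]
[ 0.4475656 -0.1749849] [-0.83  6.83 -2.45]
t 43.77 tcp [ 0.4581 -0.1514  0.1833] F [ 0.6  0.3 -0. ] w -0.001
[[ 0.996 -0.     0.092]
 [-0.092  0.001  0.996]
 [-0.    -1.     0.001]]
```

```bash
python3 -m crank '[[[-1,-0.8,2,-1.2,0],[-1,0,3,0,0],[-1,0,1,0,0],[-1,0,0,0,0],[-1,0,0,0,0]]]'; python3 - <<'E'
from h import *
C=np.array([.5662,-.1420]);ex=np.array([.9956,-.0941]);ey=np.array([.0941,.9956])
t,R=tool(); print(t, 1000*(t[:2]-C)@ex,1000*(t[:2]-C)@ey); snap('scene','s28',(190,60,350,220),4); snap('wrist','w28',None,1.5)
E
```

```text
time: 44.4
tool_pos: [0.4497, -0.1631, 0.1245]
tool_rot: [-0.706, 0.707, -0.032, 0.032]
contact_force: [0.5, -0.2, 0.7]
gripper_width: -0.003
[ 0.44967036 -0.16311842  0.12449211] -114.0296647552441 -31.990942850993523
```

View pics/w28.png

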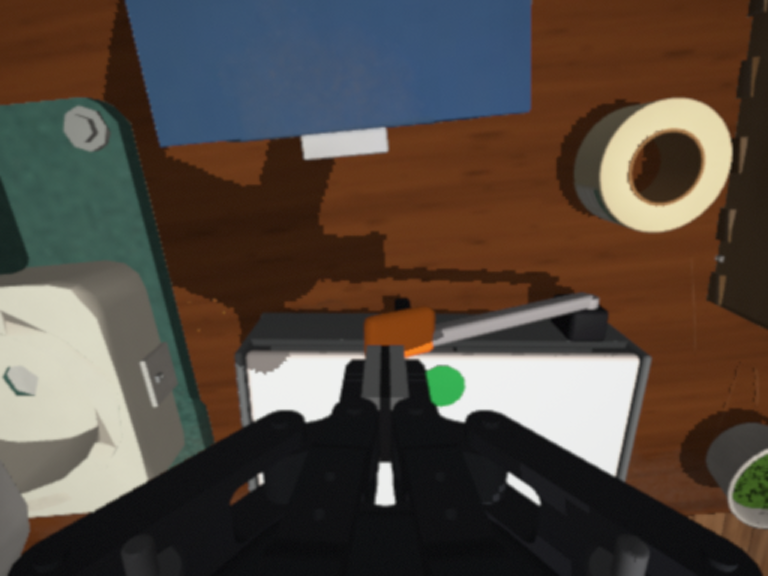

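View pics/s28.png

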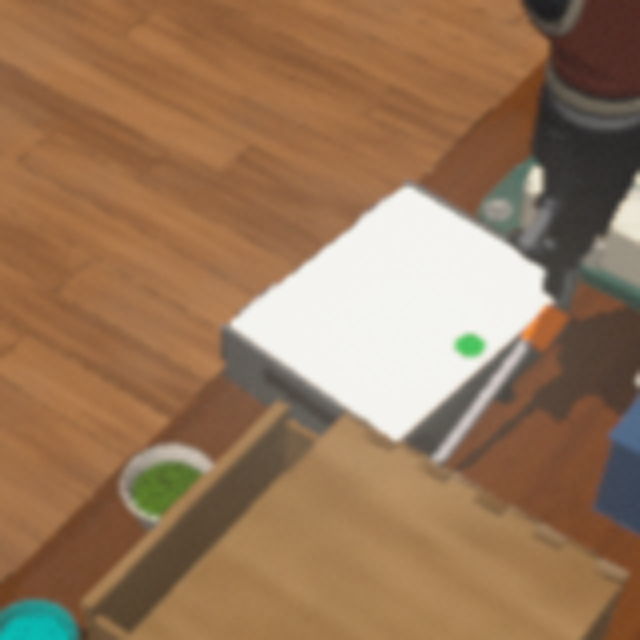

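```bash
python3 -m crank '[[[-1,0,1,0,0],[-1,0,1,-0.1,0],[-1,0,1,-0.2,0],[-1,0,1,-0.2,0],[-1,0,1,-0.2,0],[-1,0,0,0,0]]]'; python3 -m crank '[[[-1,0,1,-0.2,0],[-1,0,1,-0.2,0],[-1,0,0.7,-0.1,0],[-1,0,0,0,0]]]'; python3 - <<'E'
from h import *
C=np.array([.5662,-.1420]);ex=np.array([.9956,-.0941]);ey=np.array([.0941,.9956])
t,R=tool(); print(t, 1000*(t[:2]-C)@ex,1000*(t[:2]-C)@ey); snap('scene','s29',(190,60,350,220),4)
E
```

```text
time: 45.25
tool_pos: [0.449, -0.1704, 0.074]
tool_rot: [-0.706, 0.707, -0.032, 0.033]
contact_force: [0.1, -1.8, 4.4]
gripper_width: 0.0
time: 45.75
tool_pos: [0.4487, -0.1757, 0.0475]
tool_rot: [-0.706, 0.707, -0.032, 0.033]
contact_force: [-0.1, -2.2, 4.8]
gripper_width: 0.001
[ 0.44870161 -0.1756918   0.04753882] -113.81099879582852 -44.60015218420963
```

View pics/s29.png

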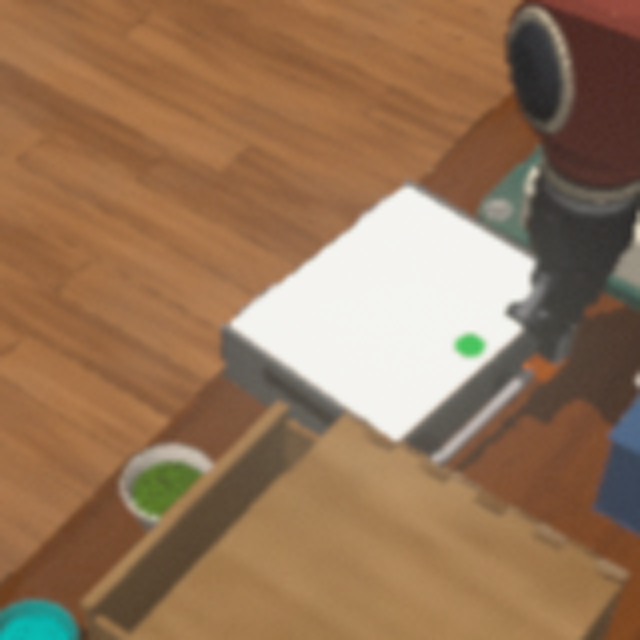

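Lever is nearly down. I press the last millimetres in small steps.

```bash
python3 -m crank '[[[-1,0,0.4,0,0],[-1,0,0,0,0]]]'; python3 -m crank '[[[-1,0,0.3,0,0],[-1,0,0,0,0]]]';  python3 -m crank '[[[-1,0,0.15,0,0],[-1,0,0,0,0]]]'
```

```text
time: 46.05
tool_pos: [0.4487, -0.176, 0.0439]
tool_rot: [-0.705, 0.707, -0.032, 0.032]
contact_force: [-1.3, -3.3, 4.8]
gripper_width: 0.0
time: 46.3
tool_pos: [0.4487, -0.1761, 0.041]
tool_rot: [-0.705, 0.707, -0.032, 0.032]
contact_force: [-1.7, -3.3, 6.3]
gripper_width: -0.004
time: 46.55
tool_pos: [0.4487, -0.1762, 0.0396]
tool_rot: [-0.705, 0.707, -0.032, 0.032]
contact_force: [-1.9, -3.9, 6.4]
gripper_width: -0.0
```

```bash
python3 -m crank '[[[-1,0,0.1,0,0],[-1,0,0,0,0]]]'; python3 -m crank '[[[-1,0,0.1,0,0],[-1,0,0,0,0]]]';  python3 -m crank '[[[-1,0,-0.4,0,0],[-1,0,0,0,0]]]';  python3 -m crank '[[[-1,0,-0.4,0,0],[-1,0,0,0,0]]]'
```

```text
time: 46.8
tool_pos: [0.4487, -0.1762, 0.039]
tool_rot: [-0.705, 0.707, -0.032, 0.032]
contact_force: [-3.5, -3.0, 8.8]
gripper_width: 0.003
time: 47.05
tool_pos: [0.4489, -0.1762, 0.0389]
tool_rot: [-0.705, 0.707, -0.032, 0.032]
contact_force: [-5.7, -1.9, 15.3]
gripper_width: 0.0
time: 47.3
tool_pos: [0.4487, -0.176, 0.0419]
tool_rot: [-0.705, 0.707, -0.032, 0.033]
contact_force: [-1.8, -3.2, 5.4]
gripper_width: 0.0
time: 47.55
tool_pos: [0.4478, -0.1744, 0.0441]
tool_rot: [0.707, -0.706, 0.032, -0.032]
contact_force: [0.4, 0.4, -0.3]
gripper_width: 0.001
```

```bash
python3 -m crank '[[[-1,0,-3,0,0],[-1,0,-5,0,0],[-1,0,-6,0,0],[-1,0,-6,0,0],[-1,0,0,0,0],[-1,0,0,0,0]]]'; python3 - <<'E'
from h import *
st(); snap('scene','s30',(190,60,350,220),4); snap('wrist','w30',None,1.5); snap('top','t30',None,1.5)
E
```

```text
time: 48.3
tool_pos: [0.4476, -0.1743, 0.2432]
tool_rot: [0.707, -0.706, 0.033, -0.032]
contact_force: [-0.6, -0.1, -0.4]
gripper_width: 0.003
t 48.3 tcp [ 0.4476 -0.1743  0.2432] F [-0.6 -0.1 -0.4] w 0.003
[[ 0.996 -0.001  0.091]
 [-0.091  0.001  0.996]
 [-0.002 -1.     0.001]]
```

View pics/s30.png

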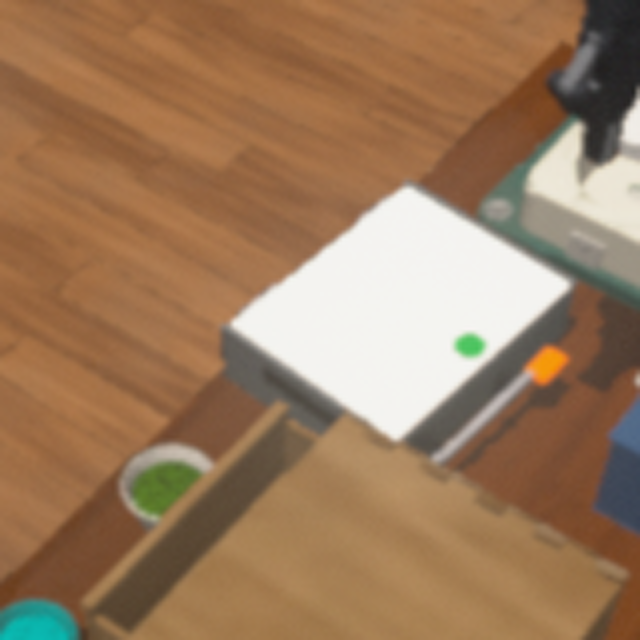

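View pics/w30.png

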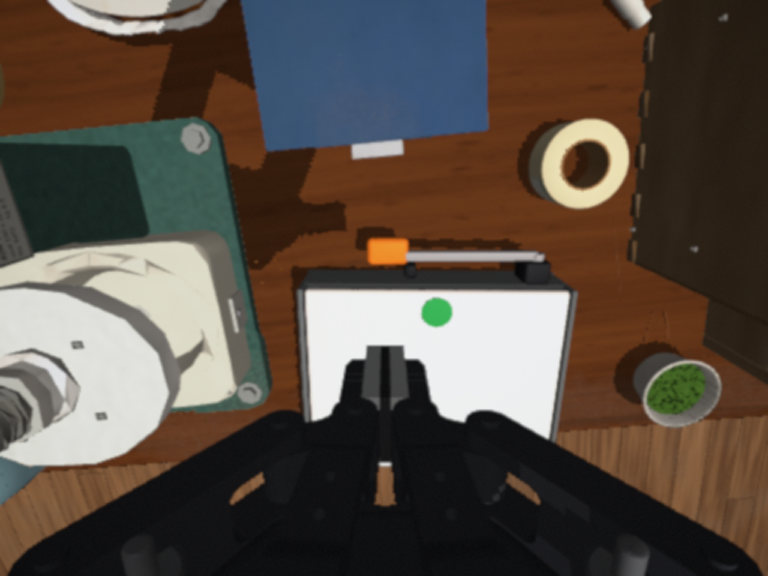

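View pics/t30.png

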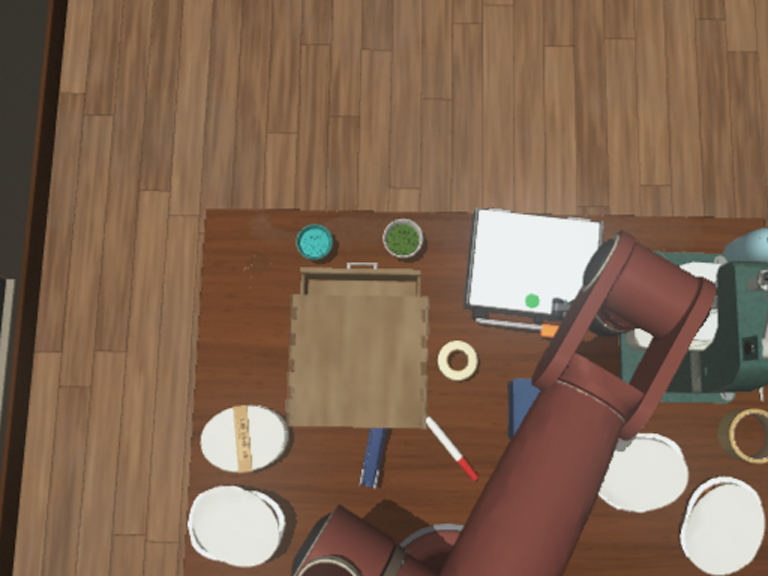

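Lid shut, lever level and down, no nut pots left outside, herb pot and label roll in place. I hand it in.

```bash
python3 - <<'E'
from h import *
c=lambda x,y:(x/1.5,y/1.5)
f=L('w30'); print('paddle',at(f,*c(388,251),.039),'roll',at(f,*c(587,163),.035),'herb',at(f,*c(682,391),.036))
print(job_done())
E
```

```text
paddle [ 0.4502 -0.1708  0.039 ] roll [ 0.3952 -0.0096  0.035 ] herb [0.6073 0.0873 0.036 ]
the job is handed in; nothing more can be done
None
```

I packed all three nut pots into the carrier and handed the job in at about 48 s of the 210 s allowed. I looked for a fourth pot, including under and inside the open drawer, and saw none.

- **Opening:** I pressed the green spot until the latch released, then followed the lid up with the fingertip. Force readings and pictures showed contact until near the top.
- **Pots:** All three were standing upright in the last picture before closing. The first pot sat about 3 cm from where I had released it; something knocked it while the arm was away. It was still inside and clear of the others, so I left it.
- **Lid:** I pushed it about 3 mm past shut. The force then fell to zero as I backed off, and it stayed shut in the pictures.
- **Lever:** I pushed it to its stop (15 N), and the force dropped to zero as I withdrew. The last pictures show it down and level, with the paddle about where it should be when caught.
- **Left alone:** The herb pot and label roll measure within about 4 mm of their first positions, which is close to camera accuracy.

No check failed. The cameras disagreed by up to about 7 mm in one early view taken while the arm was still settling, so I measured each pot again before gripping it.

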